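# Load the tube clips and zero the gauge

## Robot

A 6-joint arm with a two-finger parallel gripper is mounted at the origin on a cart in front of the work surface, level with it; the furniture and walls round the work are solid. World frame = base frame: x ahead of the robot, y to its left, z up, the work surface at z = 0. Lengths are in m, angles in rad, forces in N, time in s.
With the tool pointing down it reaches from about 0.35 to 0.95 m from the base axis. Payload 17.4 kg.
Tool frame: the origin (TCP) lies between the finger pads; the fingertips stand 11 mm ahead of it and the grasp point (between the pads) lies 8 mm behind it; z points along the fingers, y is the line along which they close (so a half turn about z gives the same grasp; the last joint's range is limited). The gripper opens to 93 mm and grips with 3 to 60 N. Pads are 15 mm wide; open, the fingers measure 128 mm over their backs; the gripper's body (75 mm by 188 mm) begins 65 mm behind the grasp point.
Start: joints at [-1.196, 0.116, 1.442, -0, 1.584, -0.038], TCP at [0.271, -0.618, 0.195] pointing down, gripper open.
Joint ranges: [-2.83, 2.83], [-0.83, 2.19], [0.07, 2.5], [-1.14, 4.28], [0.01, 3], [-2.97, 2.97]. Speed limits (rad/s): [1.89, 1.89, 2.22, 3.14, 3.14, 3.14].

## Interface

Orientations are given as a rotation vector (axis times angle).
In Python, from bench import manip gives the robot as it stands.
- The arm moves only by the tool apply_moves, never from a script. Its argument "plan" is a list of rows, each a list of 3 entries, a list of its own where there are three numbers: the turn, a rotation vector about the tool's x, y, z in rad, then the shift along the tool's x, y, z in m, then the closure, from 0 (fully open) to 1 (shut). A call has exactly 8 rows; each row shifts and turns the commanded pose from where the row before left it, along the tool's axes as they then stand; what a row does not reach is not made up. A row lasts 1/12 s, in which the tool goes at most 41.7 mm and 7.16 degrees, less where a joint would pass 70% of its speed; a pose out of reach is approached as far as the arm can. A call with a gripper value outside its range is refused whole. The fingers move at their own pace and stop on an object; the grip force is fixed at half the most. Time passes only in rows, so rows that do not move let the fingers close, or fill a call up. It gives the time, the measured TCP pose, the force, the opening and the grip force at its end, in the units of the state.
- manip.state(): the state, without advancing time (a new reading comes with each control period).
- manip.snapshot(name): name is "scene" or "top"; returns (picture, depth): 384x512x3 uint8, red, green, blue; 384x512 float32, m along the optical axis (not along the pixel's ray), 0 where there is no reading.
- manip.get_calibration(name): a dict with "camera_matrix" (3x3 intrinsics, pixels), "dist_coeffs" ([k1, k2, p1, p2, k3] as OpenCV has them; the pictures are not rectified), "R" (3x3) and "t" (3): a world point X has camera coordinates R X + t. Camera axes: x right, y down, z forward; pixel columns grow to the right and rows downward; lengths in m; the calibration is good to about 2 mm. A picture is of the moment at which its call begins. get_calibration takes no time and is no camera call.
- manip.sign_off(): hands the job in; it is judged then, once.
The state is a dict: "t": time; "qpos": joint angles; "qvel": joint speeds; "joint_torque": joint torques, N m; "tool_pos": TCP position; "ee_rot": TCP orientation; "contact_force": force on the tool from outside, world axes, zero at the start; "moment": the same for the moment, N m; "grip_width": finger opening in m; "finger_force": force on a finger pad.
Only numpy, scipy, OpenCV 4.12 (cv2) and the standard library are available. Lean on these libraries where they do the work, as an engineer would, in place of code of your own. Each camera call takes 0.05 s, during which the arm holds its last target. There are 200 camera calls.

## Task

Get the checking rack ready: push every sawn tube offcut lying on the table down into an empty clip of its own width until it snaps home under the spring lips, and stop pushing there, so that nothing is forced. Do the thickest tube first: its clip carries the dial gauge, and once it is snapped in and let go, turn the gauge's bezel until the zero mark stands under the pointer. Leave the tape measure where it lies.

Things in the scene. Friction and masses are not known exactly. Their poses are not given: they have to be found in the camera images.
- tube40_mid (a point): square steel tube offcut, 40 x 40 mm and 110 mm long; lies loose on the table at the start. Bare-steel brown like the other offcuts: tell it by its width and length. The thickest one, always present. Weighs 0.2 kg. This point is the middle of the tube (20 mm from each long face); its y axis runs along the tube.
- tube30a_mid (a point): square steel tube offcut, 30 x 30 mm and 90 mm long; lies loose on the table at the start. Bare-steel brown like the other offcuts: tell it by its width and length. One of up to two alike; may be absent. This point is the middle of the tube (15 mm from each long face); its y axis runs along the tube.
- tube30b_mid (a point): square steel tube offcut, 30 x 30 mm and 90 mm long; lies loose on the table at the start. Bare-steel brown like the other offcuts: tell it by its width and length. One of up to two alike; may be absent. This point is the middle of the tube (15 mm from each long face); its y axis runs along the tube.
- tube25_mid (a point): square steel tube offcut, 25 x 25 mm and 130 mm long; lies loose on the table at the start. Bare-steel brown like the other offcuts: tell it by its width and length. The thinnest and longest; may be absent. This point is the middle of the tube (12.5 mm from each long face); its y axis runs along the tube.
- tube40: the same 40 mm tube as a body; origin in the middle of its underside.
- tube30a: the same first 30 mm tube as a body; origin in the middle of its underside.
- tube30b: the same second 30 mm tube as a body; origin in the middle of its underside.
- tube25: the same 25 mm tube as a body; origin in the middle of its underside.
- rack: dark steel base plate 140 x 400 x 8 mm fixed to the table; four clips on it, 100 mm apart, in changing order; seats 28 mm above the table, end stops 12 mm high leave 5 mm at each end of a tube. Sloping lips overhang the top edges of a tube by 2 mm; spreading them takes a peak of about 12 N as its lower edges pass; then it slides easily, and about 3 mm above home they snap shut over it; then only 1 to 2 mm are left to the seat. Origin: centre of underside.
- clip40_seat (a point): 40 mm clip, with the gauge. A spring plunger (about 1 N, 4 mm travel) in the middle of this seat drives the gauge's pointer. This point is where the middle of a tube is when it is home; y runs along the tube's direction (either way round counts the same), z up. The gauge lies on this point's +y side (away from the robot).
- clip30a_seat (a point): 30 mm clip, one of two alike, either may be used. This point is where the middle of a tube is when it is home; y runs along the tube's direction (either way round counts the same), z up.
- clip30b_seat (a point): 30 mm clip, one of two alike, either may be used. This point is where the middle of a tube is when it is home; y runs along the tube's direction (either way round counts the same), z up.
- clip25_seat (a point): 25 mm clip. This point is where the middle of a tube is when it is home; y runs along the tube's direction (either way round counts the same), z up.
- clip40_beam: seat beam (34 mm wide) of the clip for one 40 mm square tube, 110 mm long, between two sprung steel sides; each side has two 14 mm leaves near the tube's ends, with 72 mm clear between them for the fingers; leaf inner faces 21 mm from the middle; mouth of the lips 49 mm wide. Lips' top 84 mm above the table. Origin: middle of the clip's underside, 8 mm above the table; y along the tube. 
- clip30a_beam: seat beam (24 mm wide) of the clip for one 30 mm square tube, 90 mm long, between two sprung steel sides; each side has two 14 mm leaves near the tube's ends, with 52 mm clear between them for the fingers; leaf inner faces 16 mm from the middle; mouth of the lips 39 mm wide. Lips' top 74 mm above the table. Origin: middle of the clip's underside, 8 mm above the table; y along the tube. 
- clip30b_beam: seat beam (24 mm wide) of the clip for one 30 mm square tube, 90 mm long, between two sprung steel sides; each side has two 14 mm leaves near the tube's ends, with 52 mm clear between them for the fingers; leaf inner faces 16 mm from the middle; mouth of the lips 39 mm wide. Lips' top 74 mm above the table. Origin: middle of the clip's underside, 8 mm above the table; y along the tube. 
- clip25_beam: seat beam (19 mm wide) of the clip for one 25 mm square tube, 130 mm long, between two sprung steel sides; each side has two 14 mm leaves near the tube's ends, with 92 mm clear between them for the fingers; leaf inner faces 13.5 mm from the middle; mouth of the lips 34 mm wide. Lips' top 69 mm above the table. Origin: middle of the clip's underside, 8 mm above the table; y along the tube. 
- bezel_centre (a point): point on the upright axis of the dial gauge's bezel, at half the bezel's height (44 mm above the table), 125 mm from the middle of the 40 mm clip. The bezel is a ribbed aluminium ring 60 mm across and 20 mm high, over a narrower housing 50 mm across; the white dial face turns with it. Grip it across from above.
- bezel (a joint): turn of the bezel with its dial face, rad, counter-clockwise from above positive, stops at -2.6 and 2.6. Stiff enough to stay where it is left (0.04 N m).
- pointer (a joint): turn of the thin pointer over the dial, rad, counter-clockwise from above positive. 0 with the plunger free; it swings clockwise to about -1 when the 40 mm tube is home and rests there. The gauge reads zero when joint bezel equals joint pointer.
- zero_mark (a point): the zero mark: a broad black bar on the dial face (with a black pip on the ring beside it), this point 22 mm from the bezel's axis; it turns with the bezel. The other marks are thin.
- pointer_tip (a point): the outer end of the pointer, 22 mm from the bezel's axis.
- tape: tape measure, 35 x 80 x 64 mm, lying in front of the rack: a bystander. Origin: middle of its underside.
There are look-alikes about, which are no part of the job. Leave any blue, pink or red look-alike of the tube40 alone.

How it is judged:
On the way, in this order (a step that is already met when the one before it is completed fails the run):
1. the 40 mm tube is snapped home in its clip and let go (x of tube40_mid in the frame of clip40_seat between -0.003 and 0.003 m and y of tube40_mid in the frame of clip40_seat between -0.01 and 0.01 m and z of tube40_mid in the frame of clip40_seat between -0.003 and 0.003 m and angle between the y axis of tube40_mid and the y axis of clip40_seat, either way round below 0.07 rad and contact force between the fingers and tube40 below 0.1 N), for 0.2 s.
2. with the 40 mm tube home, the bezel is turned until its zero mark stands under the pointer (x of tube40_mid in the frame of clip40_seat between -0.003 and 0.003 m and y of tube40_mid in the frame of clip40_seat between -0.01 and 0.01 m and z of tube40_mid in the frame of clip40_seat between -0.003 and 0.003 m and angle between the y axis of tube40_mid and the y axis of clip40_seat, either way round below 0.07 rad and horizontal distance between pointer_tip and zero_mark below 0.0035 m), for 0.2 s.
At the end, for the whole second after the job is handed in: Every tube present lies still and home in a clip of its own width (its middle within 3 mm of the home point across and in height, within 10 mm along, within 0.07 rad in direction), and the zero mark is within 3.5 mm of the pointer tip (all of step 2 and ((x of tube30a_mid in the frame of clip30a_seat between -0.003 and 0.003 m and y of tube30a_mid in the frame of clip30a_seat between -0.01 and 0.01 m and z of tube30a_mid in the frame of clip30a_seat between -0.003 and 0.003 m and angle between the y axis of tube30a_mid and the y axis of clip30a_seat, either way round below 0.07 rad) or (x of tube30a_mid in the frame of clip30b_seat between -0.003 and 0.003 m and y of tube30a_mid in the frame of clip30b_seat between -0.01 and 0.01 m and z of tube30a_mid in the frame of clip30b_seat between -0.003 and 0.003 m and angle between the y axis of tube30a_mid and the y axis of clip30b_seat, either way round below 0.07 rad)) and ((x of tube30b_mid in the frame of clip30a_seat between -0.003 and 0.003 m and y of tube30b_mid in the frame of clip30a_seat between -0.01 and 0.01 m and z of tube30b_mid in the frame of clip30a_seat between -0.003 and 0.003 m and angle between the y axis of tube30b_mid and the y axis of clip30a_seat, either way round below 0.07 rad) or (x of tube30b_mid in the frame of clip30b_seat between -0.003 and 0.003 m and y of tube30b_mid in the frame of clip30b_seat between -0.01 and 0.01 m and z of tube30b_mid in the frame of clip30b_seat between -0.003 and 0.003 m and angle between the y axis of tube30b_mid and the y axis of clip30b_seat, either way round below 0.07 rad)) and x of tube25_mid in the frame of clip25_seat between -0.003 and 0.003 m and y of tube25_mid in the frame of clip25_seat between -0.01 and 0.01 m and z of tube25_mid in the frame of clip25_seat between -0.003 and 0.003 m and angle between the y axis of tube25_mid and the y axis of clip25_seat, either way round below 0.07 rad and linear speed of each of tube40, tube30a, tube30b, tube25 below 0.02 m/s and velocity of joint bezel below 0.05 rad/s); the robot touches nothing.
It fails at once if a tube is pressed on its clip's seat with more than 70 N by the fingers ((contact force between tube40 and clip40_beam above 70 N and contact force between the fingers and tube40 above 0.5 N) or (contact force between tube30a and clip30a_beam above 70 N and contact force between the fingers and tube30a above 0.5 N) or (contact force between tube30a and clip30b_beam above 70 N and contact force between the fingers and tube30a above 0.5 N) or (contact force between tube30b and clip30a_beam above 70 N and contact force between the fingers and tube30b above 0.5 N) or (contact force between tube30b and clip30b_beam above 70 N and contact force between the fingers and tube30b above 0.5 N) or (contact force between tube25 and clip25_beam above 70 N and contact force between the fingers and tube25 above 0.5 N)).
It fails at once if the tape measure is moved more than 30 mm (distance of tape from where it was at the start of the episode above 0.03 m).
Of tube30a, tube30b, tube25 only 2 to 3 are there at a start; the rules pass over those that are not, and their reading is None.
At some moment in a run one of tube30a, tube30b, tube25 may be knocked a few centimetres aside while the robot is not near it.
Once in a run the grip may slacken for a moment while it holds something.
It also fails if it takes over 210 s, if anything falls off the work surface, if the arm or the gripper's body presses on something with over 40 N, if the wrist force passes 120 N, or if a joint passes its speed limit or range.

## Working session

There is one attempt and no reset: what is moved stays moved. The work goes in short steps, Python scripts to look and compute and a tool call to move; the robot and the scene stay as the last step left them, time stands still between calls to the robot, and variables do not carry over. Pictures are saved under pics/ and viewed, at most 14 in all, crops included, and the job is handed in when it is done.

Besides the shell and the picture viewer there is one more tool, called after "Call:" by a JSON object that holds its "method" and its "body", one argument or row to a line. apply_moves: Moves the arm, as the interface text tells. Its arguments: {"type":"object","properties":{"plan":{"type":"array"}},"required":["plan"]}

```bash
ls; mkdir -p pics; python3 - <<'E'
from bench import manip
import cv2,numpy as np
for n in("top","scene"):
    p,d=manip.snapshot(n); cv2.imwrite(f"pics/{n}0.png",cv2.cvtColor(p,cv2.COLOR_RGB2BGR)); np.save(f"pics/{n}0_d.npy",d)
    c=manip.get_calibration(n); print(n,c)
print(manip.state())
E
```

```text
pics
top {'camera_matrix': array([[354.85033276,   0.        , 257.10621036],
       [  0.        , 354.85033276, 191.41956962],
       [  0.        ,   0.        ,   1.        ]]), 'dist_coeffs': array([-0.04454425,  0.        ,  0.        ,  0.        ,  0.        ]), 'R': array([[ 0.01152274, -0.99991469, -0.00615087],
       [-0.99735144, -0.01105098, -0.07188866],
       [ 0.07181456,  0.00696294, -0.9973937 ]]), 't': array([0.13869818, 0.57178631, 1.11737887])}
scene {'camera_matrix': array([[457.70600266,   0.        , 258.67717141],
       [  0.        , 457.70600266, 188.19794   ],
       [  0.        ,   0.        ,   1.        ]]), 'dist_coeffs': array([0.01308678, 0.        , 0.        , 0.        , 0.        ]), 'R': array([[-0.726511  , -0.68705523, -0.01169944],
       [-0.53382596,  0.57503922, -0.61996753],
       [ 0.43267957, -0.44416776, -0.78454024]]), 't': array([0.50367196, 0.2357533 , 1.54870314])}
{'t': 0.1, 'qpos': array([-1.19580531e+00,  1.16407805e-01,  1.44218222e+00, -3.60795467e-05,
        1.58403675e+00, -3.77614389e-02]), 'qvel': array([-0.00040162, -0.00072353, -0.00334158,  0.00034546, -0.00143794,
       -0.00019313]), 'joint_torque': array([ 2.23981435e-03, -7.22896957e+01, -6.23865652e+01,  7.81327276e-02,
        2.28019862e-02, -8.59911711e-05]), 'tool_pos': array([ 0.27068993, -0.61811038,  0.19470949]), 'ee_rot': array([-3.07393598e+00, -6.43549133e-01,  3.28362428e-04]), 'contact_force': array([ 0.12913443, -0.22601146, -0.56956689]), 'moment': array([ 0.04926482, -0.02514902, -0.01173154]), 'finger_force': 0.0, 'grip_width': 0.09270686449442653}
```

View pics/top0.png

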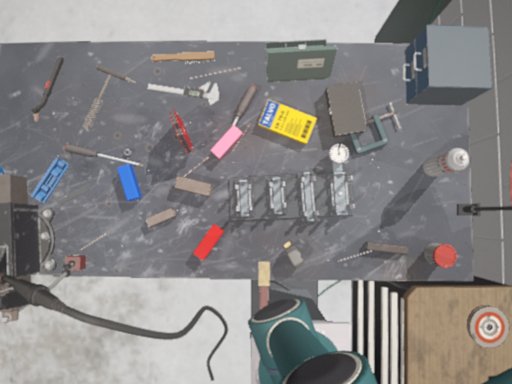

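View pics/scene0.png

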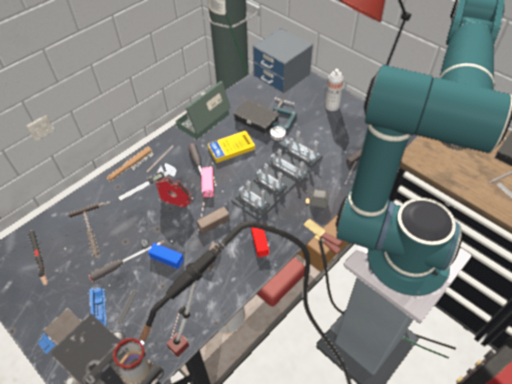

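The top view shows three brown tubes near (193,186), (160,218) and (386,249). The clips are at columns 243, 277, 308 and 340, the gauge is at (339,153), and the tape is at (291,255). Next I'll measure these from depth and colour.

```bash
cat > h.py <<'E'
from bench import manip
import cv2,numpy as np
def snap(n,name=None):
    p,d=manip.snapshot(n)
    if name: cv2.imwrite(f"pics/{name}.png",cv2.cvtColor(p,cv2.COLOR_RGB2BGR)); np.save(f"pics/{name}_d.npy",d)
    return p,d
def rays(n,px):
    c=manip.get_calibration(n)
    u=cv2.undistortPoints(np.float64(px).reshape(-1,1,2),c["camera_matrix"],c["dist_coeffs"]).reshape(-1,2)
    return np.c_[u,np.ones(len(u))],c
def plane(n,px,z):
    r,c=rays(n,px); w=r@c["R"]; o=-c["R"].T@c["t"]
    return o+w*((z-o[2])/w[:,2])[:,None]
def cloud(n,d):
    r,c=rays(n,np.stack(np.meshgrid(np.arange(512),np.arange(384)),-1))
    return ((r*d.reshape(-1,1)-c["t"])@c["R"]).reshape(384,512,3)
def proj(n,X):
    c=manip.get_calibration(n)
    return cv2.projectPoints(np.float64(X).reshape(-1,1,3),cv2.Rodrigues(c["R"])[0],c["t"],c["camera_matrix"],c["dist_coeffs"])[0].reshape(-1,2)
def crop(p,box,k,name):
    x0,y0,x1,y1=box
    cv2.imwrite(f"pics/{name}.png",cv2.cvtColor(cv2.resize(p[y0:y1,x0:x1],None,fx=k,fy=k,interpolation=cv2.INTER_CUBIC),cv2.COLOR_RGB2BGR))
E
python3 - <<'E'
from h import *
p=cv2.imread("pics/top0.png")[:,:,::-1].copy(); d=np.load("pics/top0_d.npy")
W=cloud("top",d)
print("table z",np.median(W[205:235,100:130,2]))
hsv=cv2.cvtColor(p,cv2.COLOR_RGB2HSV)
for u,v in((193,186),(160,218),(386,249)): print(p[v,u],hsv[v,u],W[v,u])
m=(((hsv[...,0]<20)&(hsv[...,1]>25)&(hsv[...,1]<140)&(hsv[...,2]>50))*255).astype(np.uint8)
m=cv2.bitwise_and(m,((W[...,2]>.012)*255).astype(np.uint8)); m[:140]=0; m[270:]=0
n,l,s,c=cv2.connectedComponentsWithStats(m)
for i in range(1,n):
    if s[i,4]<60: continue
    k=l==i; z=np.percentile(W[k][:,2],70)
    t=k&(W[...,2]>z-.006)
    q=np.argwhere(t)[:,::-1]; X=plane("top",q,z)
    (cx,cy),(w,h),a=cv2.minAreaRect(np.float32(X[:,:2]*1000))
    print(c[i].round(),s[i,4],"z",z.round(4),"mm",round(cx,1),round(cy,1),"size",round(w,1),round(h,1),"ang",round(a,1))
crop(p,(225,135,365,275),4,"c1"); crop(p,(125,160,225,240),5,"c2"); 
E
```

```text
table z 0.0006387637378764393
[171 154 142] [ 12  43 171] [0.5840019  0.34869064 0.03726085]
[170 154 143] [ 12  41 170] [0.48132397 0.45245518 0.03238358]
[125 115 111] [  9  29 125] [ 0.39088585 -0.2672748   0.0221012 ]
[445. 164.] 96 z 0.1397 mm 652.0 -407.0 size 58.9 21.7 ang 20.0
[511. 184.] 76 z 0.5932 mm 545.0 -270.6 size 1.8 70.3 ang 87.6
[ 13. 189.] 716 z 0.1262 mm 561.3 890.5 size 86.1 50.3 ang 3.8
[193. 186.] 447 z 0.0413 mm 584.7 349.8 size 110.6 39.9 ang 77.2
[160. 217.] 269 z 0.031 mm 483.6 453.9 size 30.2 89.9 ang 23.7
[387. 248.] 278 z 0.0254 mm 394.6 -267.9 size 127.0 23.0 ang 84.8
[440. 251.] 62 z 0.0683 mm 384.1 -426.0 size 53.1 70.7 ang 41.6
[ 76. 262.] 226 z 0.0431 mm 337.4 721.7 size 40.7 49.2 ang 1.3
```

View pics/c1.png

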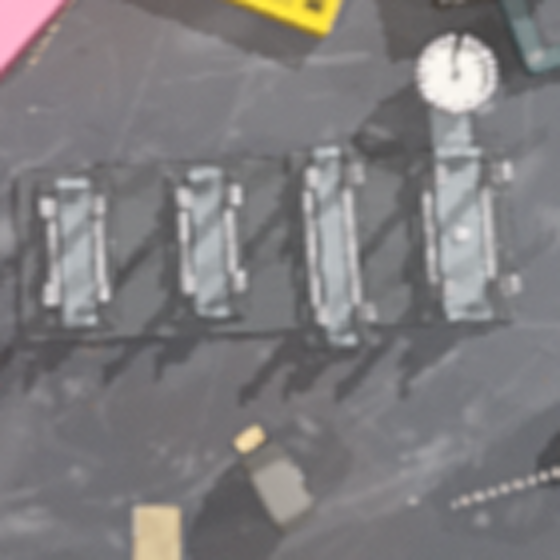

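The crop shows, from left to right, clips 30, 30, 25 and 40. In full-image pixels the gauge dial is centred at about (339,153) and the plunger is at about (341,193). Next I'll measure the rack axes.

```bash
python3 - <<'E'
from h import *
p=cv2.imread("pics/top0.png")[:,:,::-1].copy(); d=np.load("pics/top0_d.npy")
W=cloud("top",d); Z=W[...,2]
C=[]
for u0,u1,L in((233,253,100),(267,288,100),(300,320,140),(330,352,120)):
    v0,v1=170,224
    S=np.zeros(Z.shape,bool); S[v0:v1,u0:u1]=1
    for nm,lo,hi in(("beam",.021,.034),("high",.045,.09)):
        t=S&(Z>lo)&(Z<hi); X=W[t]
        (cx,cy),(w,h),a=cv2.minAreaRect(np.float32(X[:,:2]*1000))
        print(nm,u0,t.sum(),round(cx,1),round(cy,1),round(w,1),round(h,1),round(a,1),"z90",np.percentile(X[:,2],[50,95]).round(4),"mean",X.mean(0).round(4))
        if nm=="beam":
            x,y=X[:,:2].T; q=np.linspace(x.min()+.008,x.max()-.008,10)
            mid=[(.5*(q[i]+q[i+1]),.5*(y[(x>=q[i])&(x<q[i+1])].max()+y[(x>=q[i])&(x<q[i+1])].min())) for i in range(9) if ((x>=q[i])&(x<q[i+1])).sum()>2]
            f=np.polyfit(*np.array(mid).T,1); print("  axis slope",f[0].round(4))
        if nm=="beam": C.append((cx,cy))
C=np.array(C); print(np.diff(C,axis=0),np.polyfit(C[:,1],C[:,0],1))
g=cv2.cvtColor(p,cv2.COLOR_RGB2GRAY)
S=np.zeros(Z.shape,bool); S[140:166,325:355]=1
t=S&(g>165); q=np.argwhere(t)[:,::-1]; X=plane("top",q,.054)
(cx,cy),r=cv2.minEnclosingCircle(np.float32(X[:,:2]*1000)); print("dial",cx,cy,r,np.median(W[t][:,2]),t.sum())
t=S&(Z>.04)&(Z<.07); (cx,cy),r=cv2.minEnclosingCircle(np.float32(W[t][:,:2]*1000)); print("ring",cx,cy,r,W[t].mean(0),t.sum())
S=np.zeros(Z.shape,bool); S[186:200,335:347]=1
print("plunger",plane("top",[(340.75,193.25)],.031))
crop(p,(322,136,357,171),14,"dial0")
# rack plate z~.008
S=np.zeros(Z.shape,bool); S[160:232,215:365]=1
t=S&(Z>.0055)&(Z<.0105)&(g<90); X=W[t]; print("plate",cv2.minAreaRect(np.float32(X[:,:2]*1000)),t.sum())
E
```

```text
beam 233 279 547.1 186.8 112.3 38.6 0.8 z90 [0.0275 0.0313] mean [0.5494 0.1866 0.0274]
  axis slope 0.0552
high 233 57 549.5 186.1 78.8 43.7 3.7 z90 [0.0722 0.0774] mean [0.5504 0.1867 0.0711]
beam 267 278 557.5 86.1 99.1 48.0 0.5 z90 [0.0275 0.0308] mean [0.5578 0.0816 0.0272]
  axis slope 0.0363
high 267 58 563.2 82.6 90.7 43.3 3.2 z90 [0.0716 0.0769] mean [0.559 0.082 0.07 ]
beam 300 347 556.6 -17.5 151.0 35.6 5.1 z90 [0.0268 0.0315] mean [ 0.5551 -0.0175  0.0267]
  axis slope 0.081
high 300 64 556.3 -17.7 118.5 40.9 4.8 z90 [0.0663 0.0726] mean [ 0.5588 -0.0187  0.065 ]
beam 330 458 573.9 -117.0 138.3 50.6 4.2 z90 [0.0275 0.0316] mean [ 0.5676 -0.1177  0.0273]
  axis slope 0.0456
high 330 75 566.3 -117.1 99.3 53.0 3.3 z90 [0.0735 0.0846] mean [ 0.5704 -0.1161  0.0698]
[[  10.39031982 -100.73666382]
 [  -0.93243408 -103.58073044]
 [  17.28302002  -99.53184128]] [-7.78666071e-02  5.61459241e+02]
dial 687.2100830078125 -110.22343444824219 34.150508880615234 0.050114921317316125 290
ring 691.9222412109375 -108.65253448486328 30.566133499145508 [ 0.6918311  -0.10849491  0.05055881] 292
plunger [[ 0.56657258 -0.12112431  0.031     ]]
plate ((541.0850830078125, 56.65843200683594), (157.2022705078125, 328.25030517578125), 6.2622246742248535) 68
```

View pics/dial0.png

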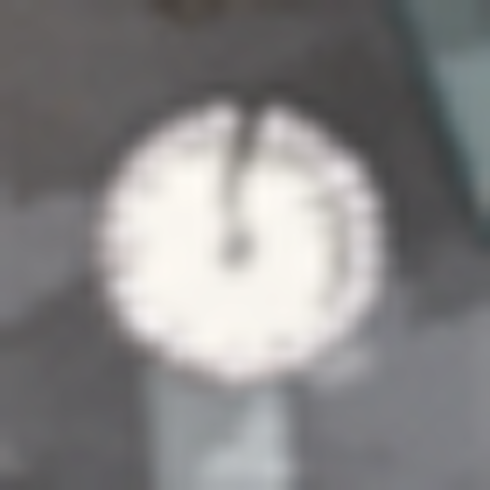

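```bash
cat >> h.py <<'E'
CL={"30a":(-.15,30,90,52,.074),"30b":(-.05,30,90,52,.074),"25":(.05,25,130,92,.069),"40":(.15,40,110,72,.084)}
def clip(k,c,yaw):
    "seat xy in world; rack centre c; yaw=angle of clip y axis from world x"
    a=np.array([np.cos(yaw),np.sin(yaw)]); b=np.array([np.sin(yaw),-np.cos(yaw)])
    return np.array(c)+b*CL[k][0],a,b
def overlay(p,c,yaw,box,k,name,n="top"):
    x0,y0,x1,y1=box
    I=cv2.cvtColor(cv2.resize(p[y0:y1,x0:x1],None,fx=k,fy=k,interpolation=cv2.INTER_CUBIC),cv2.COLOR_RGB2BGR)
    def dr(P,col,cl=True):
        q=(proj(n,P)+.5-[x0,y0])*k-.5
        cv2.polylines(I,[np.int32(np.round(q*8)).reshape(-1,1,2)],cl,col,1,cv2.LINE_AA,3)
    for K,(o,w,L,clr,zt) in CL.items():
        s,a,b=clip(K,c,yaw)
        def R(hw,hl,z,ca=0,cb=0): return [[*(s+a*(ca+i*hl)+b*(cb+j*hw)),z] for i,j in((-1,-1),(1,-1),(1,1),(-1,1))]
        dr(R((w-6)/2e3,L/2e3+.005,.028),(0,255,0))
        for i in(-1,1):
            m=(clr/2+7)*1e-3*i
            for j in(-1,1): dr(R(.0025,.007,zt,m,j*(w/2+4.5)*1e-3+j*.0025),(0,0,255))
        if K=="40":
            g=s+a*.125; t=np.linspace(0,6.28,40)
            dr(np.c_[g[0]+.03*np.cos(t),g[1]+.03*np.sin(t),0*t+.054],(255,0,0))
    cv2.imwrite(f"pics/{name}.png",I)
E
python3 - <<'E'
from h import *
p=cv2.imread("pics/top0.png")[:,:,::-1].copy()
y=.065; c=np.array([.5571,.0335]); 
overlay(p,c,y,(228,136,360,232),6,"ov1")
for k in CL: print(k,clip(k,c,y)[0])
E
```

```text
30a [0.54735686 0.18318324]
30b [0.55385229 0.08339441]
25 [ 0.56034771 -0.01639441]
40 [ 0.56684314 -0.11618324]
```

View pics/ov1.png

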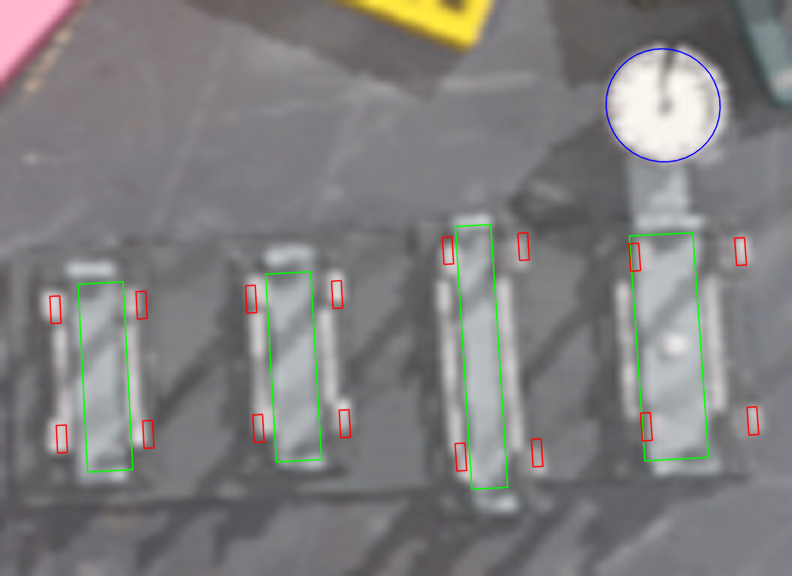

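```bash
python3 - <<'E'
from h import *
p=cv2.imread("pics/top0.png")[:,:,::-1].copy(); d=np.load("pics/top0_d.npy"); Z=cloud("top",d)[...,2]
for u0,v in((232,200),(266,196),(298,196),(328,188),(328,193)):
    print(v,u0); 
    for u in range(u0,u0+28): print((u,*p[v-1:v+2,u].mean(0).round().astype(int),int(Z[v,u]*1000)),end=" ")
    print()
P=p[188:198,335:346].astype(float).sum(2); P=np.clip(P-np.percentile(P,85),0,None)
v,u=np.mgrid[188:198,335:346]; uv=((P*u).sum()/P.sum(),(P*v).sum()/P.sum()); print("plunger px",uv,plane("top",[uv],.031))
D=p[141:168,326:354].astype(float).min(2)>150
v,u=np.argwhere(D).T; u=u+326;v=v+141
print("dial",(u.mean(),v.mean()),[plane("top",[(u.mean(),v.mean())],z)[0].round(4) for z in(.050,.054)], D.sum())
E
```

```text
200 232
(232, np.int64(124), np.int64(123), np.int64(125), 5) (233, np.int64(115), np.int64(114), np.int64(117), 6) (234, np.int64(100), np.int64(98), np.int64(101), 9) (235, np.int64(91), np.int64(89), np.int64(91), 8) (236, np.int64(97), np.int64(94), np.int64(97), 15) (237, np.int64(127), np.int64(124), np.int64(126), 12) (238, np.int64(153), np.int64(150), np.int64(152), 25) (239, np.int64(149), np.int64(147), np.int64(148), 22) (240, np.int64(153), np.int64(156), np.int64(160), 14) (241, np.int64(180), np.int64(185), np.int64(188), 29) (242, np.int64(181), np.int64(186), np.int64(190), 27) (243, np.int64(179), np.int64(183), np.int64(187), 26) (244, np.int64(179), np.int64(184), np.int64(187), 31) (245, np.int64(179), np.int64(184), np.int64(187), 27) (246, np.int64(174), np.int64(178), np.int64(181), 28) (247, np.int64(150), np.int64(155), np.int64(158), 26) (248, np.int64(143), np.int64(143), np.int64(145), 17) (249, np.int64(189), np.int64(187), np.int64(187), 17) (250, np.int64(199), np.int64(197), np.int64(197), 20) (251, np.int64(143), np.int64(142), np.int64(143), 11) (25
[... 6124 characters left out ...]
 12) (348, np.int64(154), np.int64(152), np.int64(155), 20) (349, np.int64(124), np.int64(125), np.int64(128), 10) (350, np.int64(123), np.int64(125), np.int64(127), 6) (351, np.int64(127), np.int64(128), np.int64(131), 9) (352, np.int64(124), np.int64(125), np.int64(128), 4) (353, np.int64(120), np.int64(122), np.int64(126), 0) (354, np.int64(123), np.int64(126), np.int64(131), 0) (355, np.int64(126), np.int64(129), np.int64(135), 4) 
plunger px (np.float64(340.484076433121), np.float64(192.85987261146497)) [[ 0.56780759 -0.12028178  0.031     ]]
dial (np.float64(338.94785276073617), np.float64(153.93865030674846)) [array([ 0.6895, -0.1119,  0.05  ]), array([ 0.6888, -0.111 ,  0.054 ])] 326
```

```bash
python3 - <<'E'
from h import *
R=[("30a",243.9,200),("30b",276.8,196),("25",307.6,196),("40",338.95,188),("40",339.7,193)]
yaw=.068; a=np.array([np.cos(yaw),np.sin(yaw)]); b=np.array([np.sin(yaw),-np.cos(yaw)])
for k,u,v in R:
    X=plane("top",[(u,v)],.025)[0,:2]; print(k,X.round(4),"across offset of rack centre",(X@b-CL[k][0]).round(4))
# ends: stop tops picked in ov1 (6x from 228,136), z .04
for k,t,bt in(("30a",(90,270),(103,477)),("30b",(289,255),(300,465)),("25",(473,220),(496,503)),("40",(668,222),(685,465))):
    q=(np.array([t,bt])+.5)/6-.5+[228,136]; X=plane("top",q,.036)[:,:2]; m=X.mean(0)
    print(k,m.round(4),"across",(m@b-CL[k][0]).round(4),"along",(m@a).round(4),"len",np.linalg.norm(X[0]-X[1]).round(4),"yaw",np.arctan2(*(X[0]-X[1])[::-1]).round(3))
print("plunger along",np.array([.5678,-.1203])@a, "dial",np.array([.690,-.1105])@a-.125, np.array([.690,-.1105])@b-.15)
E
```

```text
30a [0.542 0.187] across offset of rack centre 0.0003
30b [0.5559 0.0821] across offset of rack centre 0.0059
25 [ 0.557  -0.0163] across offset of rack centre 0.0041
40 [ 0.5838 -0.1168] across offset of rack centre 0.0062
40 [ 0.5678 -0.1191] across offset of rack centre 0.0074
30a [0.5485 0.1873] across 0.0004 along 0.5599 len 0.1095 yaw 0.077
30b [0.5568 0.083 ] across 0.005 along 0.5611 len 0.111 yaw 0.06
25 [ 0.5572 -0.0171] across 0.005 along 0.5548 len 0.1499 yaw 0.082
40 [ 0.5678 -0.1187] across 0.007 along 0.5584 len 0.1288 yaw 0.065
plunger along 0.558313655073951 dial 0.55589712407047 0.00712847110744419
```

```bash
cat >> h.py <<'E'
from scipy.spatial.transform import Rotation as Ro
def pose():
    s=manip.state(); R=Ro.from_rotvec(s["ee_rot"]).as_matrix()
    return s,np.array(s["tool_pos"]),R,np.arctan2(R[1,0],R[0,0])
def go(x,y,z,psi,n=8,pre=True):
    s,P,R,ps=pose()
    dps=(psi-ps+np.pi)%(2*np.pi)-np.pi
    D=np.array([x,y,z])-P
    print("t",round(s["t"],2),"pos",P.round(4),"psi",round(ps,4),"tilt",R[:,2].round(4),"F",np.round(s["contact_force"],1),"w",round(s["grip_width"],4),"ff",round(s["finger_force"],1))
    print("dworld",D.round(4),"dturn z",round(-dps,4),"| per row turn",round(-dps/n,4))
    for i in range(n):
        a=ps+dps*(i if pre else i+1)/n
        ex=np.array([np.cos(a),np.sin(a),0]); ey=np.array([np.sin(a),-np.cos(a),0])
        print("  row",i,np.round([D@ex/n,D@ey/n,-D[2]/n],4))
        if abs(dps)<1e-3: break
E
python3 -c "
from h import *
go(.5847,.3498,.15,1.347,24)"
```

```text
t 0.1 pos [ 0.2707 -0.6181  0.1947] psi 0.4128 tilt [-4.e-04  9.e-04 -1.e+00] F [ 0.1 -0.2 -0.6] w 0.0927 ff 0.0
dworld [ 0.314   0.9679 -0.0447] dturn z -0.9342 | per row turn -0.0389
  row 0 [ 0.0282 -0.0317  0.0019]
  row 1 [ 0.0294 -0.0306  0.0019]
  row 2 [ 0.0305 -0.0294  0.0019]
  row 3 [ 0.0317 -0.0282  0.0019]
  row 4 [ 0.0327 -0.0269  0.0019]
  row 5 [ 0.0338 -0.0256  0.0019]
  row 6 [ 0.0347 -0.0243  0.0019]
  row 7 [ 0.0357 -0.0229  0.0019]
  row 8 [ 0.0365 -0.0215  0.0019]
  row 9 [ 0.0373 -0.0201  0.0019]
  row 10 [ 0.0381 -0.0186  0.0019]
  row 11 [ 0.0388 -0.0171  0.0019]
  row 12 [ 0.0394 -0.0156  0.0019]
  row 13 [ 0.04   -0.0141  0.0019]
  row 14 [ 0.0405 -0.0125  0.0019]
  row 15 [ 0.041  -0.0109  0.0019]
  row 16 [ 0.0414 -0.0093  0.0019]
  row 17 [ 0.0417 -0.0077  0.0019]
  row 18 [ 0.042  -0.0061  0.0019]
  row 19 [ 0.0422 -0.0044  0.0019]
  row 20 [ 0.0423 -0.0028  0.0019]
  row 21 [ 0.0424 -0.0011  0.0019]
  row 22 [0.0424 0.0005 0.0019]
  row 23 [0.0423 0.0022 0.0019]
```

Call:
{"method": "apply_moves", "body": {
  "plan": [
    [[0,0,-0.039],[0.028,-0.032,0],0],
    [[0,0,-0.039],[0.029,-0.031,0],0],
    [[0,0,-0.039],[0.03,-0.029,0],0],
    [[0,0,-0.039],[0.032,-0.028,0],0],
    [[0,0,-0.039],[0.033,-0.027,0],0],
    [[0,0,-0.039],[0.034,-0.026,0],0],
    [[0,0,-0.039],[0.035,-0.024,0],0],
    [[0,0,-0.039],[0.036,-0.023,0],0]
  ]
}}

```text
t: 0.77
tool_pos: [0.3734, -0.2992, 0.1951]
ee_rot: [-2.937, -1.116, -0.0]
contact_force: [0.2, 0.4, 0.1]
grip_width: 0.093
finger_force: 0.0
```

Call:
{"method": "apply_moves", "body": {
  "plan": [
    [[0,0,-0.039],[0.036,-0.021,0],0],
    [[0,0,-0.039],[0.037,-0.02,0],0],
    [[0,0,-0.039],[0.037,-0.019,0],0],
    [[0,0,-0.039],[0.037,-0.017,0],0],
    [[0,0,-0.039],[0.037,-0.015,0],0],
    [[0,0,-0.039],[0.038,-0.014,0],0],
    [[0,0,-0.039],[0.039,-0.012,0],0],
    [[0,0,-0.039],[0.039,-0.011,0],0]
  ]
}}

```text
t: 1.43
tool_pos: [0.4717, 0.0133, 0.1954]
ee_rot: [2.727, 1.559, 0.001]
contact_force: [0.5, -1.5, 0.2]
grip_width: 0.0926
finger_force: 0.0
```

```bash
python3 -c "
from h import *
go(.5847,.3498,.12,1.347,8)"
```

```text
t 1.43 pos [0.4717 0.0133 0.1954] psi 1.0389 tilt [ 4.e-04 -0.e+00 -1.e+00] F [ 0.5 -1.5  0.2] w 0.0926 ff 0.0
dworld [ 0.113   0.3365 -0.0754] dturn z -0.3081 | per row turn -0.0385
  row 0 [ 0.0434 -0.0092  0.0094]
  row 1 [ 0.0437 -0.0075  0.0094]
  row 2 [ 0.044  -0.0058  0.0094]
  row 3 [ 0.0442 -0.0041  0.0094]
  row 4 [ 0.0443 -0.0024  0.0094]
  row 5 [ 0.0444 -0.0007  0.0094]
  row 6 [0.0444 0.001  0.0094]
  row 7 [0.0443 0.0027 0.0094]
```

Call:
{"method": "apply_moves", "body": {
  "plan": [
    [[0,0,-0.038],[0.038,-0.009,0],0],
    [[0,0,-0.038],[0.039,-0.007,0],0],
    [[0,0,-0.038],[0.039,-0.005,0],0],
    [[0,0,-0.038],[0.039,-0.003,0],0],
    [[0,0,-0.038],[0.038,-0.002,0],0],
    [[0,0,-0.038],[0.036,-0.001,0],0],
    [[0,0,-0.038],[0.03,0.001,0],0],
    [[0,0,-0.02],[0.02,0.001,0],0]
  ]
}}

```text
t: 2.1
tool_pos: [0.5615, 0.2803, 0.1945]
ee_rot: [-2.475, -1.934, 0.001]
contact_force: [0.3, -1.4, -0.4]
grip_width: 0.0927
finger_force: 0.0
```

Call:
{"method": "apply_moves", "body": {
  "plan": [
    [[0,0,0],[0,0,0.01],0],
    [[0,0,0],[0,0,0.01],0],
    [[0,0,0],[0,0,0.01],0],
    [[0,0,0],[0,0,0.01],0],
    [[0,0,0],[0,0,0.01],0],
    [[0,0,0],[0,0,0.01],0],
    [[0,0,0],[0,0,0.01],0],
    [[0,0,0],[0,0,0],0]
  ]
}}

```text
t: 2.77
tool_pos: [0.5606, 0.2769, 0.1228]
ee_rot: [-2.479, -1.929, 0.004]
contact_force: [-0.8, -1.5, -0.6]
grip_width: 0.0933
finger_force: 0.0
```

```bash
python3 -c "
from h import *
go(.5847,.3498,.024,1.347,8)"
```

```text
t 2.77 pos [0.5606 0.2769 0.1228] psi 1.3223 tilt [-0.0025 -0.0011 -1.    ] F [-0.8 -1.5 -0.6] w 0.0933 ff 0.0
dworld [ 0.0241  0.0729 -0.0988] dturn z -0.0247 | per row turn -0.0031
  row 0 [0.0096 0.0007 0.0123]
  row 1 [0.0096 0.0007 0.0123]
  row 2 [0.0096 0.0007 0.0123]
  row 3 [0.0096 0.0008 0.0123]
  row 4 [0.0096 0.0008 0.0123]
  row 5 [0.0096 0.0008 0.0123]
  row 6 [0.0096 0.0009 0.0123]
  row 7 [0.0096 0.0009 0.0123]
```

Call:
{"method": "apply_moves", "body": {
  "plan": [
    [[0,0,-0.025],[0.02,0.001,0],0],
    [[0,0,0],[0.02,0.001,0],0],
    [[0,0,0],[0.02,0.001,0],0],
    [[0,0,0],[0.017,0.001,0.01],0],
    [[0,0,0],[0,0,0.015],0],
    [[0,0,0],[0,0,0.015],0],
    [[0,0,0],[0,0,0.01],0],
    [[0,0,0],[0,0,0],0]
  ]
}}

```text
t: 3.43
tool_pos: [0.5815, 0.3503, 0.0721]
ee_rot: [-2.455, -1.96, 0.006]
contact_force: [-0.1, -0.4, -0.2]
grip_width: 0.0932
finger_force: 0.0
```

```bash
python3 -c "
from h import *
go(.5847,.3498,.024,1.347,1)"
```

```text
t 3.43 pos [0.5815 0.3503 0.0721] psi 1.3473 tilt [-0.0035 -0.0021 -1.    ] F [-0.1 -0.4 -0.2] w 0.0932 ff 0.0
dworld [ 0.0032 -0.0005 -0.0481] dturn z 0.0003 | per row turn 0.0003
  row 0 [0.0002 0.0032 0.0481]
```

Call:
{"method": "apply_moves", "body": {
  "plan": [
    [[0,0,0],[0,0.003,0.01],0],
    [[0,0,0],[0,0,0.012],0],
    [[0,0,0],[0,0,0.012],0],
    [[0,0,0],[0,0,0.01],0],
    [[0,0,0],[0,0,0.004],0],
    [[0,0,0],[0,0,0],0.6],
    [[0,0,0],[0,0,0],1],
    [[0,0,0],[0,0,0],1]
  ]
}}

```text
t: 4.1
tool_pos: [0.586, 0.3512, 0.028]
ee_rot: [2.455, 1.96, 0.001]
contact_force: [0.5, -0.2, -0.4]
grip_width: 0.0774
finger_force: 0.0
```

Call:
{"method": "apply_moves", "body": {
  "plan": [
    [[0,0,0],[0,0,0],1],
    [[0,0,0],[0,0,0],1],
    [[0,0,0],[0,0,0],1],
    [[0,0,0],[0,0,0],1],
    [[0,0,0],[0,0,0],1],
    [[0,0,0],[0,0,0],1],
    [[0,0,0],[0,0,-0.01],1],
    [[0,0,0],[0,0,-0.01],1]
  ]
}}

```text
t: 4.77
tool_pos: [0.5854, 0.3509, 0.0477]
ee_rot: [-2.455, -1.96, 0.002]
contact_force: [0.3, 0.0, 0.4]
grip_width: 0.0242
finger_force: 0.0
```

```bash
python3 -c "
from h import *
go(.5669,-.1186,.2,.068,16)"
```

```text
t 4.77 pos [0.5854 0.3509 0.0477] psi 1.3478 tilt [-9.e-04 -5.e-04 -1.e+00] F [0.3 0.  0.4] w 0.0242 ff 0.0
dworld [-0.0185 -0.4695  0.1523] dturn z 1.2798 | per row turn 0.08
  row 0 [-0.0289  0.0054 -0.0095]
  row 1 [-0.0284  0.0077 -0.0095]
  row 2 [-0.0276  0.0099 -0.0095]
  row 3 [-0.0268  0.0121 -0.0095]
  row 4 [-0.0257  0.0142 -0.0095]
  row 5 [-0.0245  0.0162 -0.0095]
  row 6 [-0.0231  0.0181 -0.0095]
  row 7 [-0.0216  0.0199 -0.0095]
  row 8 [-0.02    0.0215 -0.0095]
  row 9 [-0.0182  0.0231 -0.0095]
  row 10 [-0.0163  0.0244 -0.0095]
  row 11 [-0.0143  0.0257 -0.0095]
  row 12 [-0.0122  0.0267 -0.0095]
  row 13 [-0.01    0.0276 -0.0095]
  row 14 [-0.0078  0.0283 -0.0095]
  row 15 [-0.0055  0.0289 -0.0095]
```

```bash
python3 - <<'E'
from h import *
p,d=snap("scene","s1"); crop(p,(150,150,300,290),5,"s1c")
E
```

```text
(no output)
```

View pics/s1c.png

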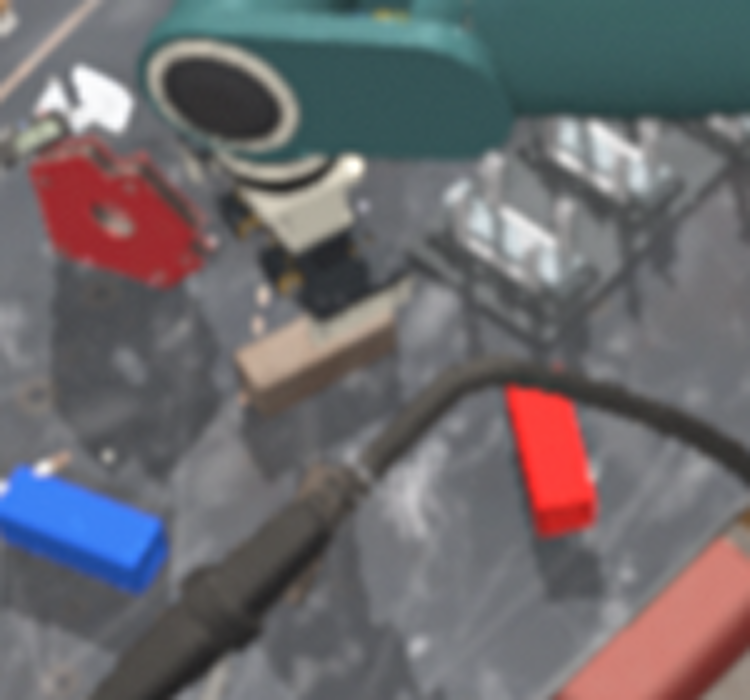

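Call:
{"method": "apply_moves", "body": {
  "plan": [
    [[0,0,0],[0,0,-0.01],0],
    [[0,0,0],[0,0,-0.01],0],
    [[0,0,0],[0,0,0],0],
    [[0,0,0],[0,0,0],0],
    [[0,0,0],[0,0,0],0],
    [[0,0,0],[0,0,0],0],
    [[0,0,0],[0,0,0],0],
    [[0,0,0],[0,0,0],0]
  ]
}}

```text
t: 5.48
tool_pos: [0.5855, 0.3509, 0.0669]
ee_rot: [-2.455, -1.96, 0.001]
contact_force: [0.7, 0.8, 0.8]
grip_width: 0.0691
finger_force: 0.0
```

```bash
cat >> h.py <<'E'
def tubes(p,d,n="top",vr=(140,272)):
    W=cloud(n,d); hsv=cv2.cvtColor(p,cv2.COLOR_RGB2HSV)
    m=((hsv[...,0]<20)&(hsv[...,1]>25)&(hsv[...,1]<140)&(hsv[...,2]>50)&(W[...,2]>.012)&(W[...,2]<.13)).astype(np.uint8)
    m[:vr[0]]=0; m[vr[1]:]=0
    k,l,s,c=cv2.connectedComponentsWithStats(m)
    for i in range(1,k):
        if s[i,4]<60: continue
        z=np.percentile(W[l==i][:,2],70); q=np.argwhere((l==i)&(W[...,2]>z-.006))[:,::-1]
        (cx,cy),(w,h),a=cv2.minAreaRect(np.float32(plane(n,q,z)[:,:2]*1000))
        if w<h: w,h,a=h,w,a+90
        print(c[i].round(),s[i,4],"z",z.round(4),"mm",round(cx,1),round(cy,1),"size",round(w,1),round(h,1),"long ang",round(a,1))
E
python3 -c "
from h import *
go(.5847,.3498,.02,1.347,1)
tubes(*snap('top','t1'))
tubes(*snap('scene','s2'),'scene',(150,290))"
```

```text
t 5.48 pos [0.5855 0.3509 0.0669] psi 1.3478 tilt [-6.e-04 -3.e-04 -1.e+00] F [0.7 0.8 0.8] w 0.0691 ff 0.0
dworld [-0.0008 -0.0011 -0.0469] dturn z 0.0008 | per row turn 0.0008
  row 0 [-0.0013 -0.0005  0.0469]
[ 13. 189.] 683 z 0.1257 mm 563.6 897.2 size 80.8 37.9 long ang 3.8
[387. 248.] 277 z 0.0255 mm 395.7 -268.3 size 126.7 23.2 long ang 83.6
[ 76. 262.] 238 z 0.0429 mm 335.8 721.9 size 49.0 43.8 long ang 91.2
[129. 164.] 320 z 0.0373 mm 1008.3 401.4 size 204.6 32.4 long ang 92.2
[489. 185.] 2872 z 0.0312 mm -55.1 -456.6 size 369.8 170.7 long ang 120.4
[179. 186.] 92 z 0.1224 mm 740.7 379.7 size 52.7 21.8 long ang 18.3
[ 85. 209.] 138 z 0.0216 mm 951.2 636.6 size 117.7 33.7 long ang 68.6
[212. 220.] 347 z 0.04 mm 579.6 353.1 size 109.5 45.1 long ang 75.5
[ 91. 240.] 185 z 0.0233 mm 847.1 687.0 size 173.5 21.2 long ang 158.1
[335. 241.] 70 z 0.0193 mm 213.1 126.4 size 39.8 25.2 long ang 11.4
[ 42. 274.] 89 z 0.0316 mm 828.2 881.1 size 52.6 15.1 long ang 159.6
[103. 270.] 156 z 0.0319 mm 695.6 735.1 size 96.6 22.9 long ang 75.5
```

Call:
{"method": "apply_moves", "body": {
  "plan": [
    [[0,0,0],[-0.001,0,0],0],
    [[0,0,0],[0,0,0],0],
    [[0,0,0],[0,0,0.01],0],
    [[0,0,0],[0,0,0.012],0],
    [[0,0,0],[0,0,0.012],0],
    [[0,0,0],[0,0,0.01],0],
    [[0,0,0],[0,0,0.004],0.3],
    [[0,0,0],[0,0,0],0.6]
  ]
}}

```text
t: 6.25
tool_pos: [0.5847, 0.3497, 0.0173]
ee_rot: [-2.454, -1.96, 0.004]
contact_force: [-2.0, -0.1, 0.5]
grip_width: 0.0844
finger_force: 0.0
```

Call:
{"method": "apply_moves", "body": {
  "plan": [
    [[0,0,0],[0,0,0],0.8],
    [[0,0,0],[0,0,0],1],
    [[0,0,0],[0,0,0],1],
    [[0,0,0],[0,0,0],1],
    [[0,0,0],[0,0,0],1],
    [[0,0,0],[0,0,0],1],
    [[0,0,0],[0,0,0],1],
    [[0,0,0],[0,0,0],1]
  ]
}}

```text
t: 6.92
tool_pos: [0.5855, 0.35, 0.0194]
ee_rot: [2.455, 1.96, 0.0]
contact_force: [0.9, 0.1, 0.6]
grip_width: 0.0308
finger_force: 0.0
```

```bash
python3 - <<'E'
from h import *
p,d=snap("scene","s3"); 
s,P,R,ps=pose(); print(s["grip_width"],s["finger_force"],proj("scene",[P,P+R[:,1]*.04,P-R[:,1]*.04,[.5847,.3498,.02]]))
crop(p,(170,150,270,250),6,"s3c")
E
```

```text
0.026990808339667403 0.0 [[213.09902793 219.76287993]
 [207.50382401 212.18530217]
 [218.83825306 227.53657937]
 [213.28473086 219.7466977 ]]
```

View pics/s3c.png

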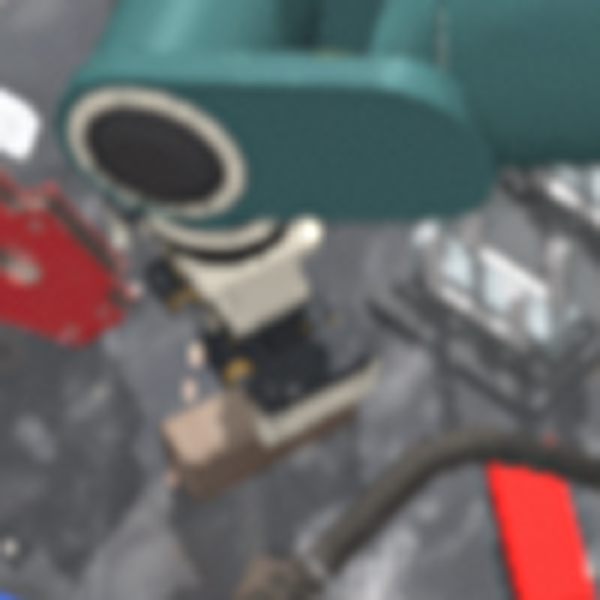

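The image shows the tube's left end and near side, with a light bar lying along its top edge. The fingers don't appear to be around the tube, so I'll check the depth there.

```bash
python3 - <<'E'
from h import *
d=np.load("pics/s3_d.npy"); W=cloud("scene",d); p=cv2.imread("pics/s3.png")[:,:,::-1]
for x,y in((210,440),(250,470),(300,450),(280,430),(320,405),(360,380),(290,360),(320,420),(230,410),(270,310),(345,345)):
    u,v=170+x//6,150+y//6; print((x,y),p[v,u],W[v,u].round(3))
s=manip.state(); print(s["t"],s["grip_width"],s["finger_force"])
E
```

```text
(210, 440) [189 166 149] [0.585 0.387 0.039]
(250, 470) [87 75 67] [0.566 0.378 0.018]
(300, 450) [119 116 116] [ 0.564  0.339 -0.004]
(280, 430) [159 154 142] [0.508 0.395 0.137]
(320, 405) [172 166 153] [0.501 0.37  0.141]
(360, 380) [155 151 140] [0.494 0.344 0.143]
(290, 360) [50 53 57] [0.52  0.372 0.164]
(320, 420) [109  97  88] [0.559 0.326 0.019]
(230, 410) [127 112 101] [0.592 0.366 0.041]
(270, 310) [163 159 148] [0.547 0.358 0.174]
(345, 345) [ 95  98 102] [0.503 0.347 0.172]
6.9667 0.026990808339667403 0.0
```

Call:
{"method": "apply_moves", "body": {
  "plan": [
    [[0,0,0],[0,0,0],1],
    [[0,0,0],[0,0,0],1],
    [[0,0,0],[0,0,0],1],
    [[0,0,0],[0,0,0],1],
    [[0,0,0],[0,0,0],1],
    [[0,0,0],[0,0,0],1],
    [[0,0,0],[0,0,0],1],
    [[0,0,0],[0,0,0],1]
  ]
}}

```text
t: 7.63
tool_pos: [0.5855, 0.3501, 0.0194]
ee_rot: [-2.455, -1.96, -0.0]
contact_force: [-0.5, -0.3, 0.1]
grip_width: 0.0007
finger_force: 0.0
```

```bash
python3 - <<'E'
from h import *
p,d=snap("scene","s4"); q,e=snap("top","t4")
s,P,R,ps=pose(); print(s["grip_width"],s["finger_force"],P,R[:,2])
A=cv2.resize(p[190:250,180:240],None,fx=9,fy=9,interpolation=cv2.INTER_CUBIC)[:,:400]
B=cv2.resize(q[150:210,165:225],None,fx=9,fy=9,interpolation=cv2.INTER_CUBIC)[:,:400]
cv2.imwrite("pics/s4c.png",cv2.cvtColor(np.hstack([A,B]),cv2.COLOR_RGB2BGR))
E
```

```text
0.00029233708342944504 0.0 [0.58543912 0.35003744 0.01936483] [-2.22205050e-05 -3.33105533e-05 -9.99999999e-01]
```

View pics/s4c.png

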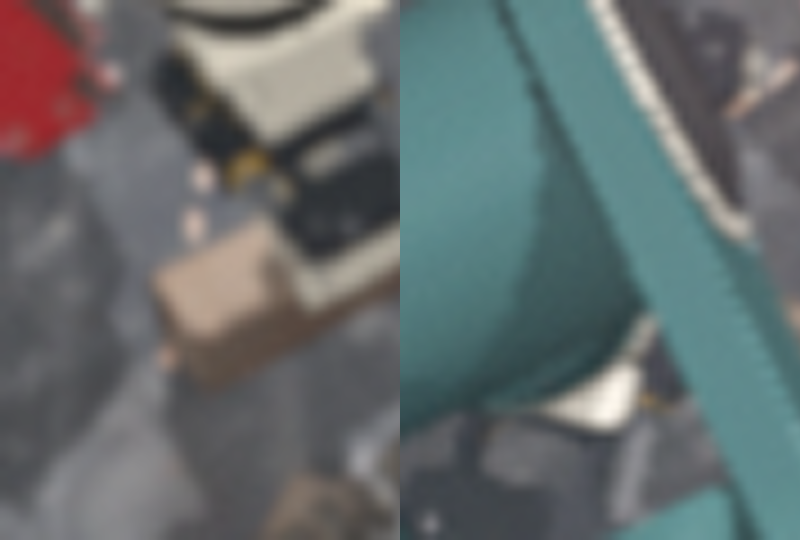

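The fingers shut completely without touching anything, so they are probably above the tube, or the reported height is biased. I'll probe gently downward with them closed.

Call:
{"method": "apply_moves", "body": {
  "plan": [
    [[0,0,0],[0,0,0.002],1],
    [[0,0,0],[0,0,0.002],1],
    [[0,0,0],[0,0,0.001],1],
    [[0,0,0],[0,0,0],1],
    [[0,0,0],[0,0,0],1],
    [[0,0,0],[0,0,0],1],
    [[0,0,0],[0,0,0],1],
    [[0,0,0],[0,0,0],1]
  ]
}}

```text
t: 8.4
tool_pos: [0.5857, 0.3502, 0.0169]
ee_rot: [2.455, 1.96, 0.002]
contact_force: [-10.2, -6.4, 25.2]
grip_width: 0.0004
finger_force: 12.1
```

```bash
python3 - <<'E'
from h import *
d=np.load("pics/s4_d.npy"); W=cloud("scene",d)
s,P,R,ps=pose(); print(s["contact_force"],s["moment"])
# all points within 0.16m of tool axis, expressed in tool frame
X=((W-P)@R).reshape(-1,3); k=(abs(X[:,0])<.06)&(abs(X[:,1])<.11)&(X[:,2]>-.2)&(X[:,2]<.03)
X=X[k]; im=np.argwhere(k.reshape(384,512))
for lo in np.arange(-.2,.03,.01):
    t=(X[:,2]>=lo)&(X[:,2]<lo+.01)
    if t.sum(): print(round(lo,3),t.sum(),"x",np.percentile(X[t,0],[5,50,95]).round(3),"y",np.percentile(X[t,1],[5,50,95]).round(3))
E
```

```text
[-10.21881031  -6.36165692  25.19536318] [-1.20879825  1.90644036  0.04703711]
-0.2 73 x [-0.028  0.01   0.036] y [-0.042 -0.037 -0.013]
-0.19 25 x [-0.018  0.002  0.027] y [-0.042 -0.04  -0.036]
-0.18 27 x [-0.015  0.005  0.021] y [-0.044 -0.04  -0.034]
-0.17 26 x [-0.017  0.006  0.022] y [-0.044 -0.04  -0.031]
-0.16 221 x [-0.026  0.008  0.035] y [-0.095 -0.072 -0.022]
-0.15 105 x [-0.026  0.009  0.036] y [-0.094 -0.073  0.067]
-0.14 101 x [-0.029  0.029  0.037] y [-0.092 -0.013  0.054]
-0.13 87 x [-0.025  0.031  0.038] y [-0.087 -0.012  0.076]
-0.12 51 x [-0.028  0.009  0.037] y [-0.087 -0.084  0.08 ]
-0.11 5 x [-0.01  -0.001  0.001] y [-0.029 -0.028 -0.024]
-0.09 6 x [0.01  0.046 0.049] y [-0.015  0.104  0.11 ]
-0.08 11 x [0.011 0.039 0.047] y [-0.009  0.103  0.11 ]
-0.07 14 x [0.029 0.038 0.047] y [0.096 0.104 0.107]
-0.06 8 x [0.031 0.044 0.051] y [0.098 0.104 0.11 ]
-0.05 7 x [0.012 0.045 0.049] y [-0.008  0.104  0.108]
-0.04 17 x [0.01  0.041 0.048] y [-0.011  0.098  0.109]
-0.03 127 x [0.012 0.036 0.055] y [-0.02  -0.     0.105]
-0.02 58 x [0.013 0.043 0.057] y [-0.102 -0.021  0.104]
-0.01 40 x [-0.034  0.021  0.056] y [-0.024 -0.021  0.016]
0.0 62 x [-0.047  0.014  0.053] y [-0.078 -0.021  0.05 ]
0.01 644 x [-0.05   0.017  0.056] y [-0.103 -0.032  0.099]
0.02 140 x [-0.053  0.005  0.056] y [-0.106 -0.032  0.086]
```

Contact comes at a reported z of about 0.0175 while the tips rest on the 40 mm tube's top. The reported height is therefore about 33 mm low, and the depth of the gripper body agrees with that. I'll use tip_z = z_rep + 0.0225 from here.

Call:
{"method": "apply_moves", "body": {
  "plan": [
    [[0,0,0],[0,0,-0.008],0],
    [[0,0,0],[0,0,-0.01],0],
    [[0,0,0],[0,0,0],0],
    [[0,0,0],[0,0,0],0],
    [[0,0,0],[0,0,0],0],
    [[0,0,0],[0,0,0],0],
    [[0,0,0],[0,0,0],0],
    [[0,0,0],[0,0,0],0]
  ]
}}

```text
t: 9.07
tool_pos: [0.5853, 0.3499, 0.0319]
ee_rot: [-2.455, -1.96, 0.001]
contact_force: [-0.1, -0.2, -0.3]
grip_width: 0.0495
finger_force: 0.0
```

Call:
{"method": "apply_moves", "body": {
  "plan": [
    [[0,0,0],[0,0,0],0],
    [[0,0,0],[0,0,0],0],
    [[0,0,0],[0,0,0],0],
    [[0,0,0],[0,0,0],0],
    [[0,0,0],[0,0,0],0],
    [[0,0,0],[0,0,0],0],
    [[0,0,0],[0,0,0],0],
    [[0,0,0],[0,0,0],0]
  ]
}}

```text
t: 9.73
tool_pos: [0.5854, 0.3501, 0.0324]
ee_rot: [-2.455, -1.96, 0.0]
contact_force: [-0.4, 0.5, -0.3]
grip_width: 0.0926
finger_force: 0.0
```

```bash
python3 -c "
from h import *
go(.5847,.3498,-.0135,1.347,1)
tubes(*snap('scene','s5'),'scene',(200,235))"
```

```text
t 9.73 pos [0.5854 0.3501 0.0324] psi 1.3478 tilt [-0.  0. -1.] F [-0.4  0.5 -0.3] w 0.0926 ff 0.0
dworld [-0.0007 -0.0003 -0.0459] dturn z 0.0008 | per row turn 0.0008
  row 0 [-0.0004 -0.0007  0.0459]
[494. 210.] 808 z 0.0309 mm -122.1 -339.4 size 167.3 112.1 long ang 42.9
[ 85. 210.] 141 z 0.0219 mm 947.5 635.5 size 122.0 39.7 long ang 69.1
[206. 223.] 193 z 0.0404 mm 580.4 380.0 size 57.7 57.3 long ang 77.4
```

Call:
{"method": "apply_moves", "body": {
  "plan": [
    [[0,0,0],[0,0,0.008],0],
    [[0,0,0],[0,0,0.01],0],
    [[0,0,0],[0,0,0.01],0],
    [[0,0,0],[0,0,0.008],0],
    [[0,0,0],[0,0,0.005],0],
    [[0,0,0],[0,0,0.002],0],
    [[0,0,0],[0,0,0],0.3],
    [[0,0,0],[0,0,0],1]
  ]
}}

```text
t: 10.45
tool_pos: [0.5856, 0.3501, -0.0105]
ee_rot: [2.455, 1.96, 0.0]
contact_force: [0.5, -0.4, -0.9]
grip_width: 0.0839
finger_force: 0.0
```

Call:
{"method": "apply_moves", "body": {
  "plan": [
    [[0,0,0],[0,0,0],1],
    [[0,0,0],[0,0,0],1],
    [[0,0,0],[0,0,0],1],
    [[0,0,0],[0,0,0],1],
    [[0,0,0],[0,0,0],1],
    [[0,0,0],[0,0,0],1],
    [[0,0,0],[0,0,0],1],
    [[0,0,0],[0,0,0],1]
  ]
}}

```text
t: 11.12
tool_pos: [0.5854, 0.3501, -0.0106]
ee_rot: [-2.455, -1.96, 0.0]
contact_force: [-1.0, -0.2, 1.1]
grip_width: 0.0397
finger_force: 30.0
```

Call:
{"method": "apply_moves", "body": {
  "plan": [
    [[0,0,0],[0,0,-0.01],1],
    [[0,0,0],[0,0,-0.02],1],
    [[0,0,0],[0,0,-0.025],1],
    [[0,0,0],[0,0,-0.025],1],
    [[0,0,0],[0,0,-0.02],1],
    [[0,0,0],[0,0,-0.015],1],
    [[0,0,0],[0,0,0],1],
    [[0,0,0],[0,0,0],1]
  ]
}}

```text
t: 11.78
tool_pos: [0.5856, 0.3501, 0.1046]
ee_rot: [2.455, 1.96, 0.001]
contact_force: [0.3, 0.2, -1.9]
grip_width: 0.0395
finger_force: 30.0
```

```bash
python3 -c "
from h import *
go(.5669,-.1186,.11,.068,20)"
```

```text
t 11.78 pos [0.5856 0.3501 0.1046] psi 1.3478 tilt [ 7.e-04  4.e-04 -1.e+00] F [ 0.3  0.2 -1.9] w 0.0395 ff 30.0
dworld [-0.0187 -0.4687  0.0054] dturn z 1.2798 | per row turn 0.064
  row 0 [-0.0231  0.0043 -0.0003]
  row 1 [-0.0227  0.0057 -0.0003]
  row 2 [-0.0223  0.0072 -0.0003]
  row 3 [-0.0218  0.0086 -0.0003]
  row 4 [-0.0212  0.01   -0.0003]
  row 5 [-0.0205  0.0113 -0.0003]
  row 6 [-0.0198  0.0126 -0.0003]
  row 7 [-0.0189  0.0138 -0.0003]
  row 8 [-0.018   0.015  -0.0003]
  row 9 [-0.017   0.0161 -0.0003]
  row 10 [-0.0159  0.0172 -0.0003]
  row 11 [-0.0148  0.0182 -0.0003]
  row 12 [-0.0136  0.0191 -0.0003]
  row 13 [-0.0124  0.0199 -0.0003]
  row 14 [-0.0111  0.0207 -0.0003]
  row 15 [-0.0097  0.0213 -0.0003]
  row 16 [-0.0083  0.0219 -0.0003]
  row 17 [-0.0069  0.0224 -0.0003]
  row 18 [-0.0055  0.0228 -0.0003]
  row 19 [-0.004   0.0231 -0.0003]
```

Call:
{"method": "apply_moves", "body": {
  "plan": [
    [[0,0,0.064],[-0.023,0.004,0],1],
    [[0,0,0.064],[-0.023,0.006,0],1],
    [[0,0,0.064],[-0.022,0.007,0],1],
    [[0,0,0.064],[-0.022,0.009,0],1],
    [[0,0,0.064],[-0.021,0.01,0],1],
    [[0,0,0.064],[-0.021,0.011,0],1],
    [[0,0,0.064],[-0.02,0.013,0],1],
    [[0,0,0.064],[-0.019,0.014,0],1]
  ]
}}

```text
t: 12.45
tool_pos: [0.5771, 0.1605, 0.1022]
ee_rot: [-2.873, -1.27, 0.004]
contact_force: [-0.4, -0.4, -1.7]
grip_width: 0.0403
finger_force: 30.0
```

Call:
{"method": "apply_moves", "body": {
  "plan": [
    [[0,0,0.064],[-0.018,0.015,0],1],
    [[0,0,0.064],[-0.017,0.016,0],1],
    [[0,0,0.064],[-0.016,0.017,0],1],
    [[0,0,0.064],[-0.015,0.018,0],1],
    [[0,0,0.064],[-0.014,0.019,0],1],
    [[0,0,0.064],[-0.012,0.02,0],1],
    [[0,0,0.064],[-0.011,0.021,0],1],
    [[0,0,0.064],[-0.01,0.021,0],1]
  ]
}}

```text
t: 13.12
tool_pos: [0.5689, -0.0265, 0.1024]
ee_rot: [-3.101, -0.501, 0.004]
contact_force: [0.5, 0.8, -1.8]
grip_width: 0.0399
finger_force: 30.0
```

Call:
{"method": "apply_moves", "body": {
  "plan": [
    [[0,0,0.064],[-0.008,0.022,0],1],
    [[0,0,0.064],[-0.007,0.022,0],1],
    [[0,0,0.064],[-0.005,0.022,0],1],
    [[0,0,0.064],[-0.004,0.02,0],1],
    [[0,0,0],[0,0,0],1],
    [[0,0,0],[0,0,0],1],
    [[0,0,0],[0,0,0],1],
    [[0,0,0],[0,0,0],1]
  ]
}}

```text
t: 13.78
tool_pos: [0.566, -0.114, 0.1036]
ee_rot: [-3.139, -0.109, 0.001]
contact_force: [0.1, -0.1, -1.9]
grip_width: 0.0397
finger_force: 30.0
```

```bash
python3 -c "
from h import *
go(.5669,-.1186,.075,.068,1)"
```

```text
t 13.78 pos [ 0.566  -0.114   0.1036] psi 0.0694 tilt [-9.e-04  4.e-04 -1.e+00] F [ 0.1 -0.1 -1.9] w 0.0397 ff 30.0
dworld [ 0.0009 -0.0046 -0.0286] dturn z 0.0014 | per row turn 0.0014
  row 0 [0.0006 0.0047 0.0286]
```

Call:
{"method": "apply_moves", "body": {
  "plan": [
    [[0,0,0],[0,0.004,0],1],
    [[0,0,0],[0,0.001,0],1],
    [[0,0,0],[0,0,0.01],1],
    [[0,0,0],[0,0,0.01],1],
    [[0,0,0],[0,0,0.003],1],
    [[0,0,0],[0,0,0],1],
    [[0,0,0],[0,0,0],1],
    [[0,0,0],[0,0,0],1]
  ]
}}

```text
t: 14.45
tool_pos: [0.5667, -0.1198, 0.0816]
ee_rot: [3.14, 0.107, 0.0]
contact_force: [-0.8, 0.1, -2.7]
grip_width: 0.0398
finger_force: 30.0
```

```bash
python3 - <<'E'
from h import *
go(.5669,-.1186,.0174,.068,1)
p,d=snap("scene","s6"); q,e=snap("top","t6")
A=cv2.resize(p[120:200,260:335],None,fx=7,fy=7,interpolation=cv2.INTER_CUBIC)[:,:400]
A=cv2.resize(p[125:195,265:331],None,fx=6,fy=6,interpolation=cv2.INTER_CUBIC)
B=cv2.resize(q[150:220,310:376],None,fx=6,fy=6,interpolation=cv2.INTER_CUBIC)
cv2.imwrite("pics/s6c.png",cv2.cvtColor(np.hstack([A,B]),cv2.COLOR_RGB2BGR))
tubes(p,d,"scene",(120,200))
E
```

```text
t 14.45 pos [ 0.5667 -0.1198  0.0816] psi 0.0679 tilt [ 2.e-04 -0.e+00 -1.e+00] F [-0.8  0.1 -2.7] w 0.0398 ff 30.0
dworld [ 0.0002  0.0012 -0.0642] dturn z -0.0001 | per row turn -0.0001
  row 0 [ 0.0003 -0.0012  0.0642]
[310. 140.] 126 z 0.1244 mm 537.2 -116.8 size 54.7 44.5 long ang 6.9
[366. 151.] 160 z 0.0253 mm 378.7 -293.4 size 129.4 26.3 long ang 83.3
[194. 154.] 112 z 0.0321 mm 863.7 191.7 size 112.1 22.8 long ang 155.7
[130. 163.] 339 z 0.0376 mm 1009.8 398.8 size 209.9 30.7 long ang 91.7
[486. 184.] 1646 z 0.0314 mm -66.9 -450.5 size 287.9 152.4 long ang 75.6
[180. 187.] 97 z 0.1215 mm 740.5 378.2 size 50.3 23.6 long ang 17.2
```

View pics/s6c.png

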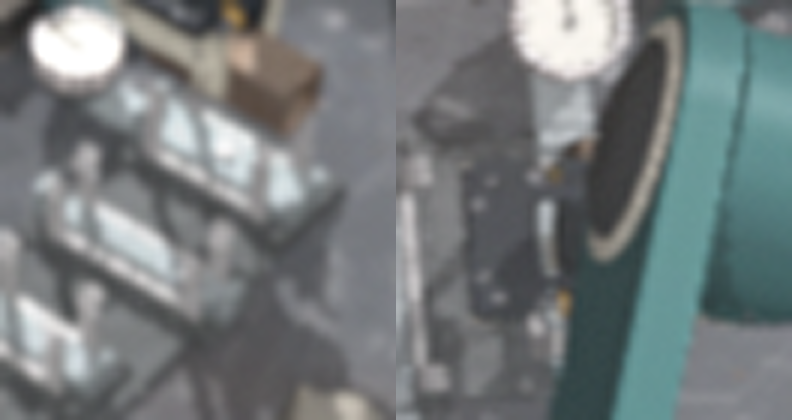

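Call:
{"method": "apply_moves", "body": {
  "plan": [
    [[0,0,0],[0,-0.001,0.004],1],
    [[0,0,0],[0,0,0.004],1],
    [[0,0,0],[0,0,0.003],1],
    [[0,0,0],[0,0,0.002],1],
    [[0,0,0],[0,0,0.001],1],
    [[0,0,0],[0,0,0],1],
    [[0,0,0],[0,0,0],1],
    [[0,0,0],[0,0,0],1]
  ]
}}

```text
t: 15.22
tool_pos: [0.5666, -0.1188, 0.0675]
ee_rot: [3.14, 0.107, 0.0]
contact_force: [-0.8, -1.0, -1.1]
grip_width: 0.0396
finger_force: 30.0
```

Call:
{"method": "apply_moves", "body": {
  "plan": [
    [[0,0,0],[0,0,0.001],1],
    [[0,0,0],[0,0,0.001],1],
    [[0,0,0],[0,0,0.001],1],
    [[0,0,0],[0,0,0.001],1],
    [[0,0,0],[0,0,0],1],
    [[0,0,0],[0,0,0],1],
    [[0,0,0],[0,0,0],1],
    [[0,0,0],[0,0,0],1]
  ]
}}

```text
t: 15.88
tool_pos: [0.5669, -0.1195, 0.0638]
ee_rot: [3.138, 0.106, 0.002]
contact_force: [0.7, -6.0, 1.7]
grip_width: 0.0399
finger_force: 30.0
```

Call:
{"method": "apply_moves", "body": {
  "plan": [
    [[0,0,0],[0,0.001,0],1],
    [[0,0,0],[0,0.0005,0.0005],1],
    [[0,0,0],[0,0,0.001],1],
    [[0,0,0],[0,0,0.001],1],
    [[0,0,0],[0,0,0],1],
    [[0,0,0],[0,0,0],1],
    [[0,0,0],[0,0,0],1],
    [[0,0,0],[0,0,0],1]
  ]
}}

```text
t: 16.55
tool_pos: [0.5673, -0.1201, 0.0621]
ee_rot: [-3.14, -0.107, -0.003]
contact_force: [-0.5, 2.8, 10.7]
grip_width: 0.04
finger_force: 30.0
```

Call:
{"method": "apply_moves", "body": {
  "plan": [
    [[0,0,0],[0,-0.0003,0.001],1],
    [[0,0,0],[0,0,0.001],1],
    [[0,0,0],[0,0,0.001],1],
    [[0,0,0],[0,0,0.001],1],
    [[0,0,0],[0,0,0],1],
    [[0,0,0],[0,0,0],1],
    [[0,0,0],[0,0,0],1],
    [[0,0,0],[0,0,0],1]
  ]
}}

```text
t: 17.22
tool_pos: [0.5674, -0.1199, 0.0579]
ee_rot: [3.14, 0.107, 0.004]
contact_force: [1.2, 0.6, 7.4]
grip_width: 0.0396
finger_force: 30.0
```

Call:
{"method": "apply_moves", "body": {
  "plan": [
    [[0,0,0],[0,0,0.004],1],
    [[0,0,0],[0,0,0.005],1],
    [[0,0,0],[0,0,0.006],1],
    [[0,0,0],[0,0,0.006],1],
    [[0,0,0],[0,0,0.005],1],
    [[0,0,0],[0,0,0.003],1],
    [[0,0,0],[0,0,0.001],1],
    [[0,0,0],[0,0,0],1]
  ]
}}

```text
t: 17.88
tool_pos: [0.5669, -0.1198, 0.027]
ee_rot: [-3.139, -0.107, -0.001]
contact_force: [2.9, 0.8, 0.6]
grip_width: 0.04
finger_force: 30.0
```

Call:
{"method": "apply_moves", "body": {
  "plan": [
    [[0,0,0],[0,0,0.002],1],
    [[0,0,0],[0,0,0.002],1],
    [[0,0,0],[0,0,0.001],1],
    [[0,0,0],[0,0,0.001],1],
    [[0,0,0],[0,0,0],1],
    [[0,0,0],[0,0,0],1],
    [[0,0,0],[0,0,0],1],
    [[0,0,0],[0,0,0],1]
  ]
}}

```text
t: 18.55
tool_pos: [0.5669, -0.1199, 0.0212]
ee_rot: [-3.14, -0.107, -0.001]
contact_force: [3.8, 0.9, 6.3]
grip_width: 0.0397
finger_force: 30.0
```

Call:
{"method": "apply_moves", "body": {
  "plan": [
    [[0,0,0],[0,0,0.001],1],
    [[0,0,0],[0,0,0],1],
    [[0,0,0],[0,0,0.001],1],
    [[0,0,0],[0,0,0],1],
    [[0,0,0],[0,0,0],1],
    [[0,0,0],[0,0,0],1],
    [[0,0,0],[0,0,0],1],
    [[0,0,0],[0,0,0],1]
  ]
}}

```text
t: 19.22
tool_pos: [0.5665, -0.12, 0.0188]
ee_rot: [3.14, 0.106, -0.0]
contact_force: [0.4, 0.2, -1.3]
grip_width: 0.0399
finger_force: 30.0
```

Call:
{"method": "apply_moves", "body": {
  "plan": [
    [[0,0,0],[0,0,0.001],1],
    [[0,0,0],[0,0,0],1],
    [[0,0,0],[0,0,0],1],
    [[0,0,0],[0,0,0],1],
    [[0,0,0],[0,0,0],1],
    [[0,0,0],[0,0,0],1],
    [[0,0,0],[0,0,0],1],
    [[0,0,0],[0,0,0],1]
  ]
}}

```text
t: 19.88
tool_pos: [0.5666, -0.12, 0.0179]
ee_rot: [3.14, 0.106, 0.0]
contact_force: [0.5, -0.1, -1.1]
grip_width: 0.0396
finger_force: 30.0
```

Call:
{"method": "apply_moves", "body": {
  "plan": [
    [[0,0,0],[0,0,0],0],
    [[0,0,0],[0,0,0],0],
    [[0,0,0],[0,0,0],0],
    [[0,0,0],[0,0,0],0],
    [[0,0,0],[0,0,0],0.2],
    [[0,0,0],[0,0,0],0.2],
    [[0,0,0],[0,0,0],0.2],
    [[0,0,0],[0,0,0],0.2]
  ]
}}

```text
t: 20.55
tool_pos: [0.5666, -0.12, 0.0179]
ee_rot: [3.14, 0.106, 0.0]
contact_force: [-0.1, 0.4, 0.7]
grip_width: 0.0739
finger_force: 0.0
```

Call:
{"method": "apply_moves", "body": {
  "plan": [
    [[0,0,0],[0,0,-0.01],0.2],
    [[0,0,0],[0,0,-0.015],0.2],
    [[0,0,0],[0,0,-0.02],0.1],
    [[0,0,0],[0,0,-0.02],0],
    [[0,0,0],[-0.02,0.02,-0.02],0],
    [[0,0,0],[-0.03,0.02,-0.01],0],
    [[0,0,0],[-0.03,0.02,0],0],
    [[0,0,0],[-0.02,0,0],0]
  ]
}}

```text
t: 21.22
tool_pos: [0.4694, -0.1889, 0.1144]
ee_rot: [3.138, 0.105, 0.002]
contact_force: [-0.2, 0.7, 0.1]
grip_width: 0.0926
finger_force: 0.0
```

```bash
python3 - <<'E'
from h import *
go(.691,-.1112,.1,.068,1)
p,d=snap("scene","s7"); q,e=snap("top","t7")
A=cv2.resize(p[115:185,255:325],None,fx=6,fy=6,interpolation=cv2.INTER_CUBIC)[:,:400]
B=cv2.resize(q[138:178,322:362],None,fx=10,fy=10,interpolation=cv2.INTER_CUBIC)
A=cv2.resize(A,(400,400))
cv2.imwrite("pics/s7c.png",cv2.cvtColor(np.hstack([A,B]),cv2.COLOR_RGB2BGR))
tubes(p,d,"scene",(120,200)); tubes(q,e)
E
```

```text
t 21.22 pos [ 0.4694 -0.1889  0.1144] psi 0.0666 tilt [ 0.0013 -0.0015 -1.    ] F [-0.2  0.7  0.1] w 0.0926 ff 0.0
dworld [ 0.2216  0.0777 -0.0144] dturn z -0.0014 | per row turn -0.0014
  row 0 [ 0.2263 -0.0628  0.0144]
[488. 125.] 208 z 0.0332 mm 97.8 -743.4 size 120.3 55.3 long ang 179.5
[303. 146.] 297 z 0.0673 mm 563.7 -114.1 size 112.1 47.7 long ang 3.9
[366. 151.] 160 z 0.0253 mm 378.9 -292.5 size 127.5 26.2 long ang 83.3
[194. 154.] 114 z 0.0323 mm 863.5 191.3 size 115.2 23.6 long ang 152.7
[130. 163.] 334 z 0.0375 mm 1008.4 398.7 size 210.2 31.1 long ang 92.5
[407. 155.] 146 z 0.0308 mm 247.1 -370.8 size 69.0 55.2 long ang 80.6
[179. 186.] 98 z 0.1224 mm 738.8 378.1 size 53.4 25.1 long ang 12.3
[ 13. 189.] 678 z 0.1257 mm 563.5 897.2 size 80.6 38.0 long ang 3.8
[342. 192.] 474 z 0.0687 mm 566.7 -116.2 size 109.2 41.0 long ang 3.7
[160. 217.] 267 z 0.0313 mm 483.5 453.9 size 89.8 30.2 long ang 114.6
[404. 253.] 106 z 0.0257 mm 381.5 -329.1 size 61.6 23.2 long ang 85.2
[ 76. 262.] 236 z 0.043 mm 335.8 721.8 size 49.1 43.9 long ang 91.3
```

View pics/s7c.png

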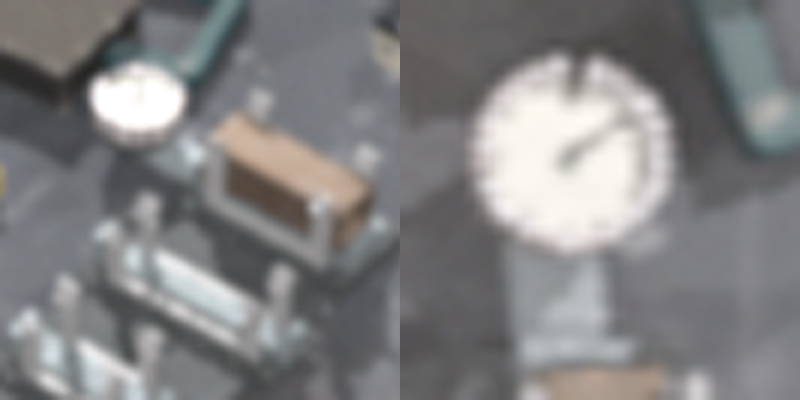

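The left pane shows the 40 mm tube home in its clip. The right pane shows the dial: hub at (570,160), pointer tip at (630,120) and zero bar at (580,75), so the bezel needs about 50° clockwise. Next I'll check the clearance around the gauge and work out the angles more exactly.

```bash
cat >> h.py <<'E'
def dial(q,C,z=.05):
    n=360; g=cv2.cvtColor(q,cv2.COLOR_RGB2GRAY).astype(np.float32)
    th=np.deg2rad(np.arange(-180,180,1.)); out={}
    for r in(.010,.013,.016,.019,.022,.025):
        X=np.c_[C[0]+r*np.cos(th),C[1]+r*np.sin(th),0*th+z]
        uv=proj("top",X).astype(np.float32)
        v=cv2.remap(g,uv[:,0].reshape(1,-1),uv[:,1].reshape(1,-1),cv2.INTER_CUBIC)[0]
        i=np.argsort(v)[:1]; w=np.clip(np.median(v)-25-v,0,None)
        lab=[]; k=0
        while k<n:
            if w[k]>0:
                j=k
                while j<n and w[j]>0: j+=1
                lab.append((round(float((w[k:j]*np.arange(-180,180)[k:j]).sum()/w[k:j].sum()),1),round(float(w[k:j].max()))))
                k=j
            k+=1
        print("r",r,lab)
E
python3 - <<'E'
from h import *
q=cv2.imread("pics/t7.png")[:,:,::-1].copy(); d=np.load("pics/t7_d.npy"); W=cloud("top",d)
D=q[141:168,326:354].astype(float).min(2)>140
v,u=np.argwhere(D).T; C=plane("top",[(u.mean()+326,v.mean()+141)],.052)[0]; print("dial c",C.round(4))
C=np.array([.691,-.1112])
for c in (C,np.array([.689,-.111])): dial(q,c)
rel=W[...,:2]-C; r=np.hypot(rel[...,0],rel[...,1]); a=np.rad2deg(np.arctan2(rel[...,1],rel[...,0]))
for A in range(-180,180,15):
    t=(a>=A)&(a<A+15)&(r>.036)&(r<.11)&(W[...,2]>.02)
    if t.sum()>3: print(A,t.sum(),"rmin",np.percentile(r[t],5).round(3),"zmax",W[t][:,2].max().round(3))
E
```

```text
dial c [ 0.6865 -0.1109  0.052 ]
r 0.01 [(-48.1, 20)]
r 0.013 [(-49.3, 12)]
r 0.016 [(-49.8, 16)]
r 0.019 [(-52.0, 36), (-1.0, 24)]
r 0.022 [(-72.1, 36), (-2.9, 57)]
r 0.025 [(-99.1, 4), (-64.5, 10), (-6.6, 72)]
r 0.01 [(-38.7, 24)]
r 0.013 [(-42.5, 17)]
r 0.016 [(-44.8, 11)]
r 0.019 [(-46.9, 21)]
r 0.022 [(-88.2, 21), (-49.8, 33), (-1.6, 27)]
r 0.025 [(-70.0, 2), (-51.9, 11), (-2.5, 46)]
-180 114 rmin 0.058 zmax 0.076
-165 23 rmin 0.063 zmax 0.085
-90 8 rmin 0.072 zmax 0.022
-75 8 rmin 0.069 zmax 0.023
-45 59 rmin 0.084 zmax 0.046
-30 89 rmin 0.074 zmax 0.048
-15 102 rmin 0.066 zmax 0.05
0 88 rmin 0.065 zmax 0.046
60 9 rmin 0.106 zmax 0.027
120 5 rmin 0.098 zmax 0.068
150 10 rmin 0.079 zmax 0.088
165 130 rmin 0.058 zmax 0.082
```

Call:
{"method": "apply_moves", "body": {
  "plan": [
    [[0,0,0],[0.037,-0.01,0],0],
    [[0,0,0],[0.038,-0.011,0],0],
    [[0,0,0],[0.038,-0.011,0],0],
    [[0,0,0],[0.038,-0.011,0],0],
    [[0,0,0],[0.038,-0.01,0],0],
    [[0,0,0],[0.036,-0.01,0],0],
    [[0,0,0],[0,0,0],0],
    [[0,0,0],[0,0,0],0]
  ]
}}

```text
t: 21.98
tool_pos: [0.6924, -0.1071, 0.1117]
ee_rot: [-3.139, -0.109, 0.002]
contact_force: [-0.6, -0.1, -0.2]
grip_width: 0.0933
finger_force: 0.0
```

```bash
python3 -c "
from h import *
go(.690,-.1112,.0055,.067,1)"
```

```text
t 21.98 pos [ 0.6924 -0.1071  0.1117] psi 0.0697 tilt [-1.6e-03  4.0e-04 -1.0e+00] F [-0.6 -0.1 -0.2] w 0.0933 ff 0.0
dworld [-0.0024 -0.0041 -0.1062] dturn z 0.0027 | per row turn 0.0027
  row 0 [-0.0027  0.0039  0.1062]
```

Call:
{"method": "apply_moves", "body": {
  "plan": [
    [[0,0,0],[-0.002,0.004,0.005],0],
    [[0,0,0],[0,0,0.015],0],
    [[0,0,0],[0,0,0.015],0],
    [[0,0,0],[0,0,0.015],0],
    [[0,0,0],[0,0,0.015],0],
    [[0,0,0],[0,0,0.006],0],
    [[0,0,0],[0,0,0],0],
    [[0,0,0],[0,0,0],0]
  ]
}}

```text
t: 22.65
tool_pos: [0.6892, -0.1127, 0.0416]
ee_rot: [-3.14, -0.106, 0.001]
contact_force: [-0.3, 0.9, 0.5]
grip_width: 0.093
finger_force: 0.0
```

```bash
python3 -c "
from h import *
go(.690,-.1112,.0055,.067,1)"
```

```text
t 22.65 pos [ 0.6892 -0.1127  0.0416] psi 0.0677 tilt [-4.e-04  1.e-04 -1.e+00] F [-0.3  0.9  0.5] w 0.093 ff 0.0
dworld [ 0.0008  0.0015 -0.0361] dturn z 0.0007 | per row turn 0.0007
  row 0 [ 0.0008 -0.0014  0.0361]
```

Call:
{"method": "apply_moves", "body": {
  "plan": [
    [[0,0,0],[0.001,-0.001,0.008],0],
    [[0,0,0],[0,0,0.01],0],
    [[0,0,0],[0,0,0.01],0],
    [[0,0,0],[0,0,0.006],0],
    [[0,0,0],[0,0,0.002],0.3],
    [[0,0,0],[0,0,0],1],
    [[0,0,0],[0,0,0],1],
    [[0,0,0],[0,0,0],1]
  ]
}}

```text
t: 23.32
tool_pos: [0.6906, -0.1117, 0.0063]
ee_rot: [3.14, 0.107, 0.001]
contact_force: [-0.0, 0.5, -0.1]
grip_width: 0.0707
finger_force: 0.0
```

Call:
{"method": "apply_moves", "body": {
  "plan": [
    [[0,0,0],[0,0,0],1],
    [[0,0,0],[0,0,0],1],
    [[0,0,0],[0,0,0],1],
    [[0,0,0],[0,0,0],1],
    [[0,0,0],[0,0,0],1],
    [[0,0,0],[0,0,0],1],
    [[0,0,0],[0,0,0],1],
    [[0,0,0],[0,0,0],1]
  ]
}}

```text
t: 23.98
tool_pos: [0.6905, -0.1115, 0.0063]
ee_rot: [-3.14, -0.107, -0.001]
contact_force: [-0.1, 2.8, 6.6]
grip_width: 0.0594
finger_force: 30.0
```

Call:
{"method": "apply_moves", "body": {
  "plan": [
    [[0,0,0.05],[0,0,0],1],
    [[0,0,0.07],[0,0,0],1],
    [[0,0,0.07],[0,0,0],1],
    [[0,0,0.07],[0,0,0],1],
    [[0,0,0.07],[0,0,0],1],
    [[0,0,0.07],[0,0,0],1],
    [[0,0,0.07],[0,0,0],1],
    [[0,0,0.07],[0,0,0],1]
  ]
}}

```text
t: 24.65
tool_pos: [0.6906, -0.1112, 0.0063]
ee_rot: [-3.053, 0.74, -0.001]
contact_force: [-0.5, 4.3, 5.8]
grip_width: 0.0597
finger_force: 30.0
```

Call:
{"method": "apply_moves", "body": {
  "plan": [
    [[0,0,0.07],[0,0,0],1],
    [[0,0,0.07],[0,0,0],1],
    [[0,0,0.07],[0,0,0],1],
    [[0,0,0.07],[0,0,0],1],
    [[0,0,0.03],[0,0,0],1],
    [[0,0,0],[0,0,0],1],
    [[0,0,0],[0,0,0],1],
    [[0,0,0],[0,0,0],1]
  ]
}}

```text
t: 25.32
tool_pos: [0.6907, -0.1111, 0.0063]
ee_rot: [-2.904, 1.197, -0.001]
contact_force: [1.2, 5.0, 4.6]
grip_width: 0.0593
finger_force: 30.0
```

Call:
{"method": "apply_moves", "body": {
  "plan": [
    [[0,0,0],[0,0,0],0.1],
    [[0,0,0],[0,0,0],0.1],
    [[0,0,0],[0,0,0],0.1],
    [[0,0,0],[0,0,0],0.1],
    [[0,0,0],[0,0,-0.01],0.1],
    [[0,0,0],[0,0,-0.02],0.1],
    [[0,0,0],[0,0,-0.02],0],
    [[0,0,0],[0,0,-0.02],0]
  ]
}}

```text
t: 25.98
tool_pos: [0.6902, -0.1117, 0.0773]
ee_rot: [2.904, -1.198, 0.0]
contact_force: [0.1, 0.6, -0.2]
grip_width: 0.0916
finger_force: 0.0
```

```bash
python3 -c "
from h import *
go(.40,-.30,.1,.067,1)"
```

```text
t 25.98 pos [ 0.6902 -0.1117  0.0773] psi -0.7823 tilt [-0.e+00 -1.e-04 -1.e+00] F [ 0.1  0.6 -0.2] w 0.0916 ff 0.0
dworld [-0.2902 -0.1883  0.0227] dturn z -0.8493 | per row turn -0.8493
  row 0 [-0.0731  0.3381 -0.0227]
```

Call:
{"method": "apply_moves", "body": {
  "plan": [
    [[0,0,0],[0,0.02,-0.015],0],
    [[0,0,0],[-0.008,0.036,-0.01],0],
    [[0,0,0],[-0.01,0.036,0],0],
    [[0,0,0],[-0.01,0.036,0],0],
    [[0,0,0],[-0.01,0.036,0],0],
    [[0,0,0],[-0.01,0.036,0],0],
    [[0,0,0],[-0.01,0.03,0],0],
    [[0,0,0],[0,0,0],0]
  ]
}}

```text
t: 26.65
tool_pos: [0.4835, -0.2359, 0.1019]
ee_rot: [2.902, -1.201, 0.001]
contact_force: [-0.4, -0.1, -0.3]
grip_width: 0.0928
finger_force: 0.0
```

```bash
python3 - <<'E'
from h import *
go(.379,-.2925,.05,1.454-3.1416,8)
p,d=snap("scene","s8"); q,e=snap("top","t8")
B=cv2.resize(q[138:178,322:362],None,fx=10,fy=10,interpolation=cv2.INTER_CUBIC)
A=cv2.resize(q[220:280,350:430],None,fx=5,fy=5,interpolation=cv2.INTER_CUBIC); A=cv2.copyMakeBorder(A,0,100,0,0,0)
cv2.imwrite("pics/t8c.png",cv2.cvtColor(np.hstack([A,B]),cv2.COLOR_RGB2BGR))
tubes(p,d,"scene",(120,200)); print(); tubes(q,e)
dial(q,[.690,-.1112])
E
```

```text
t 26.65 pos [ 0.4835 -0.2359  0.1019] psi -0.7847 tilt [ 1.0e-04 -1.3e-03 -1.0e+00] F [-0.4 -0.1 -0.3] w 0.0928 ff 0.0
dworld [-0.1045 -0.0566 -0.0519] dturn z 0.9029 | per row turn 0.1129
  row 0 [-0.0042  0.0142  0.0065]
  row 1 [-0.0026  0.0146  0.0065]
  row 2 [-0.0009  0.0148  0.0065]
  row 3 [0.0007 0.0148 0.0065]
  row 4 [0.0024 0.0147 0.0065]
  row 5 [0.004  0.0143 0.0065]
  row 6 [0.0056 0.0138 0.0065]
  row 7 [0.0071 0.013  0.0065]
[303. 146.] 298 z 0.0676 mm 564.9 -112.3 size 109.0 50.8 long ang 3.9
[366. 151.] 158 z 0.0247 mm 379.0 -294.1 size 125.6 26.4 long ang 83.5
[194. 154.] 116 z 0.0318 mm 864.2 191.3 size 115.1 22.5 long ang 151.6
[130. 163.] 337 z 0.0381 mm 1007.4 398.6 size 209.5 31.8 long ang 92.7
[176. 186.] 131 z 0.1229 mm 751.9 385.2 size 78.6 25.9 long ang 22.1
[508. 185.] 88 z 0.0316 mm -99.8 -493.8 size 64.7 34.8 long ang 114.7
[485. 194.] 572 z 0.0312 mm -50.2 -405.7 size 190.9 74.3 long ang 42.9

[ 13. 189.] 689 z 0.1258 mm 563.7 897.2 size 80.7 38.0 long ang 3.8
[342. 192.] 476 z 0.0688 mm 566.7 -116.5 size 109.4 40.2 long ang 3.8
[160. 217.] 265 z 0.0315 mm 483.6 453.7 size 89.9 29.4 long ang 113.9
[ 76. 262.] 236 z 0.0428 mm 335.8 721.9 size 49.2 43.9 long ang 91.3
r 0.01 [(-42.5, 20)]
r 0.013 [(-46.0, 15)]
r 0.016 [(-49.0, 24)]
r 0.019 [(-52.4, 41)]
r 0.022 [(-63.3, 53)]
r 0.025 [(-104.0, 0), (-74.9, 7), (-49.3, 69)]
```

View pics/t8c.png

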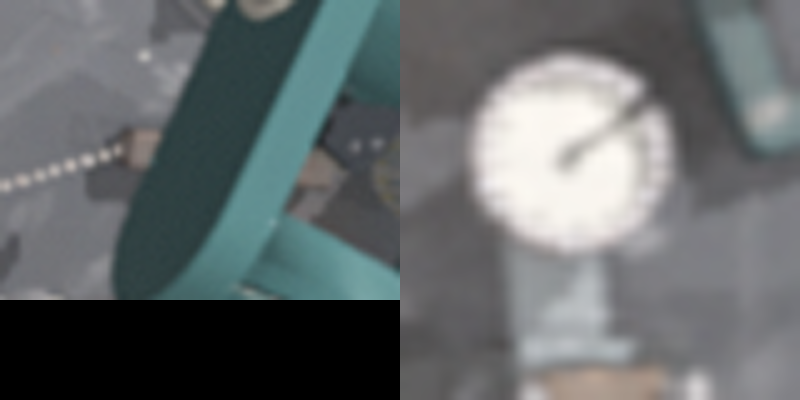

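The zero bar at (648,103) now lies under the pointer, whose tip is at (630,122), so the two agree within about 4°. The 25 mm tube was knocked to about (0.379, -0.294), so I'll pick it up from there.

Call:
{"method": "apply_moves", "body": {
  "plan": [
    [[0,0,0.113],[-0.004,0.014,0.005],0],
    [[0,0,0.113],[-0.003,0.015,0.005],0],
    [[0,0,0.113],[-0.001,0.015,0.005],0],
    [[0,0,0.113],[0.001,0.015,0.005],0],
    [[0,0,0.113],[0.002,0.015,0.005],0],
    [[0,0,0.113],[0.004,0.014,0.005],0],
    [[0,0,0.113],[0.006,0.014,0.005],0],
    [[0,0,0.113],[0.007,0.013,0.005],0]
  ]
}}

```text
t: 27.42
tool_pos: [0.3823, -0.2909, 0.061]
ee_rot: [-2.084, 2.35, -0.0]
contact_force: [-0.4, -0.5, -0.1]
grip_width: 0.0931
finger_force: 0.0
```

Call:
{"method": "apply_moves", "body": {
  "plan": [
    [[0,0,0],[0,0,0],0],
    [[0,0,0],[0,0,0],0],
    [[0,0,0],[0,0,0],0],
    [[0,0,0],[0,0,0],0],
    [[0,0,0],[0,0,0],0],
    [[0,0,0],[0,0,0],0],
    [[0,0,0],[0,0,0],0],
    [[0,0,0],[0,0,0],0]
  ]
}}

```text
t: 28.08
tool_pos: [0.3821, -0.2908, 0.0609]
ee_rot: [-2.09, 2.345, -0.0]
contact_force: [-0.3, -0.8, -0.1]
grip_width: 0.0931
finger_force: 0.0
```

```bash
python3 -c "
from h import *
go(.379,-.295,-.0145,1.457-3.1416,1)
tubes(*snap('scene','s9'),'scene',(125,175))
q,e=snap('top','t9'); tubes(q,e,'top',(230,270))"
```

```text
t 28.08 pos [ 0.3821 -0.2908  0.0609] psi -1.6856 tilt [ 1.e-04 -0.e+00 -1.e+00] F [-0.3 -0.8 -0.1] w 0.0931 ff 0.0
dworld [-0.0031 -0.0042 -0.0754] dturn z -0.001 | per row turn -0.001
  row 0 [0.0045 0.0026 0.0754]
[492. 131.] 392 z 0.0326 mm 63.7 -717.4 size 149.2 74.8 long ang 42.6
[303. 146.] 299 z 0.0678 mm 563.5 -114.4 size 112.0 46.6 long ang 3.9
[366. 151.] 161 z 0.0252 mm 378.6 -294.1 size 130.6 26.2 long ang 83.5
[194. 154.] 115 z 0.0317 mm 864.8 191.1 size 113.9 22.7 long ang 151.6
[133. 161.] 288 z 0.0372 mm 1009.1 385.7 size 184.4 32.3 long ang 92.1
[389. 251.] 199 z 0.0261 mm 386.1 -277.0 size 88.3 22.6 long ang 85.2
[ 76. 262.] 223 z 0.0434 mm 337.4 721.8 size 48.9 40.7 long ang 91.2
```

Call:
{"method": "apply_moves", "body": {
  "plan": [
    [[0,0,0],[0.006,0,0.01],0],
    [[0,0,0],[0,0,0.015],0],
    [[0,0,0],[0,0,0.015],0],
    [[0,0,0],[0,0,0.015],0],
    [[0,0,0],[0,0,0.012],0],
    [[0,0,0],[0,0,0.007],0],
    [[0,0,0],[0,0,0.002],0.3],
    [[0,0,0],[0,0,0],0.6]
  ]
}}

```text
t: 28.85
tool_pos: [0.3811, -0.2969, -0.0155]
ee_rot: [2.089, -2.346, -0.001]
contact_force: [-0.6, -0.6, 1.2]
grip_width: 0.0842
finger_force: 0.0
```

Call:
{"method": "apply_moves", "body": {
  "plan": [
    [[0,0,0],[0,0,0],1],
    [[0,0,0],[0,0,0],1],
    [[0,0,0],[0,0,0],1],
    [[0,0,0],[0,0,0],1],
    [[0,0,0],[0,0,0],1],
    [[0,0,0],[0,0,0],1],
    [[0,0,0],[0,0,0],1],
    [[0,0,0],[0,0,0],1]
  ]
}}

```text
t: 29.52
tool_pos: [0.3812, -0.2969, -0.0151]
ee_rot: [-2.09, 2.346, -0.0]
contact_force: [-0.2, 0.3, -0.7]
grip_width: 0.0309
finger_force: 0.0
```

Call:
{"method": "apply_moves", "body": {
  "plan": [
    [[0,0,0],[0,0,0],1],
    [[0,0,0],[0,0,0],1],
    [[0,0,0],[0,0,0],1],
    [[0,0,0],[0,0,0],1],
    [[0,0,0],[0,0,0],1],
    [[0,0,0],[0,0,0],1],
    [[0,0,0],[0,0,0],1],
    [[0,0,0],[0,0,0],1]
  ]
}}

```text
t: 30.18
tool_pos: [0.3813, -0.2969, -0.0151]
ee_rot: [-2.09, 2.346, -0.0]
contact_force: [1.0, -0.4, 0.1]
grip_width: 0.0249
finger_force: 30.0
```

Call:
{"method": "apply_moves", "body": {
  "plan": [
    [[0,0,0],[0,0,-0.01],1],
    [[0,0,0],[0,0,-0.02],1],
    [[0,0,0],[0,0,-0.025],1],
    [[0,0,0],[0,0,-0.025],1],
    [[0,0,0],[0,0,-0.025],1],
    [[0,0,0],[0,0,-0.015],1],
    [[0,0,0],[0,0,0],1],
    [[0,0,0],[0,0,0],1]
  ]
}}

```text
t: 30.85
tool_pos: [0.3813, -0.297, 0.1052]
ee_rot: [-2.09, 2.346, -0.002]
contact_force: [0.2, 0.4, -2.7]
grip_width: 0.0247
finger_force: 30.0
```

```bash
python3 -c "
from h import *
go(.5598,-.0198,.1,.068,20)
W=cloud('top',np.load('pics/top0_d.npy')); print(W[248:262,284:302,2].max(),W[255,291])"
```

```text
t 30.85 pos [ 0.3813 -0.297   0.1052] psi -1.6862 tilt [ 7.e-04 -7.e-04 -1.e+00] F [ 0.2  0.4 -2.7] w 0.0247 ff 30.0
dworld [ 0.1785  0.2772 -0.0052] dturn z -1.7542 | per row turn -0.0877
  row 0 [-0.0148 -0.0073  0.0003]
  row 1 [-0.0141 -0.0085  0.0003]
  row 2 [-0.0133 -0.0097  0.0003]
  row 3 [-0.0124 -0.0109  0.0003]
  row 4 [-0.0114 -0.0119  0.0003]
  row 5 [-0.0103 -0.0129  0.0003]
  row 6 [-0.0091 -0.0137  0.0003]
  row 7 [-0.0079 -0.0145  0.0003]
  row 8 [-0.0066 -0.0151  0.0003]
  row 9 [-0.0053 -0.0156  0.0003]
  row 10 [-0.0039 -0.016   0.0003]
  row 11 [-0.0024 -0.0163  0.0003]
  row 12 [-0.001  -0.0165  0.0003]
  row 13 [ 0.0004 -0.0165  0.0003]
  row 14 [ 0.0019 -0.0164  0.0003]
  row 15 [ 0.0033 -0.0162  0.0003]
  row 16 [ 0.0047 -0.0158  0.0003]
  row 17 [ 0.0061 -0.0153  0.0003]
  row 18 [ 0.0074 -0.0147  0.0003]
  row 19 [ 0.0087 -0.014   0.0003]
1.1564247146693754 [0.37342403 0.03891936 0.06082835]
```

Call:
{"method": "apply_moves", "body": {
  "plan": [
    [[0,0,-0.088],[-0.015,-0.007,0],1],
    [[0,0,-0.088],[-0.014,-0.009,0],1],
    [[0,0,-0.088],[-0.013,-0.01,0],1],
    [[0,0,-0.088],[-0.012,-0.011,0],1],
    [[0,0,-0.088],[-0.011,-0.012,0],1],
    [[0,0,-0.088],[-0.01,-0.013,0],1],
    [[0,0,-0.088],[-0.009,-0.014,0],1],
    [[0,0,-0.088],[-0.008,-0.014,0],1]
  ]
}}

```text
t: 31.52
tool_pos: [0.4531, -0.1861, 0.1029]
ee_rot: [2.773, -1.475, -0.004]
contact_force: [0.4, -0.2, -1.6]
grip_width: 0.0249
finger_force: 30.0
```

Call:
{"method": "apply_moves", "body": {
  "plan": [
    [[0,0,-0.088],[-0.007,-0.015,0],1],
    [[0,0,-0.088],[-0.005,-0.016,0],1],
    [[0,0,-0.088],[-0.004,-0.016,0],1],
    [[0,0,-0.088],[-0.002,-0.016,0],1],
    [[0,0,-0.088],[-0.001,-0.016,0],1],
    [[0,0,-0.088],[0,-0.016,0],1],
    [[0,0,-0.088],[0.002,-0.016,0],1],
    [[0,0,-0.088],[0.003,-0.016,0],1]
  ]
}}

```text
t: 32.18
tool_pos: [0.5229, -0.0764, 0.1029]
ee_rot: [-3.112, 0.429, 0.004]
contact_force: [0.5, -0.5, -2.5]
grip_width: 0.0248
finger_force: 30.0
```

Call:
{"method": "apply_moves", "body": {
  "plan": [
    [[0,0,-0.088],[0.005,-0.016,0],1],
    [[0,0,-0.088],[0.006,-0.015,0],1],
    [[0,0,-0.088],[0.007,-0.015,0],1],
    [[0,0,-0.083],[0.009,-0.014,0],1],
    [[0,0,0],[0,0,0],1],
    [[0,0,0],[0,0,0],1],
    [[0,0,0],[0,0,0],1],
    [[0,0,0],[0,0,0],1]
  ]
}}

```text
t: 32.85
tool_pos: [0.5584, -0.0221, 0.1042]
ee_rot: [3.14, 0.105, -0.002]
contact_force: [-0.4, -0.8, -2.3]
grip_width: 0.0245
finger_force: 30.0
```

```bash
python3 -c "
from h import *
go(.5598,-.0198,.07,.068,1)"
```

```text
t 32.85 pos [ 0.5584 -0.0221  0.1042] psi 0.067 tilt [-1.e-03 -1.e-04 -1.e+00] F [-0.4 -0.8 -2.3] w 0.0245 ff 30.0
dworld [ 0.0014  0.0023 -0.0342] dturn z -0.001 | per row turn -0.001
  row 0 [ 0.0015 -0.0022  0.0342]
```

Call:
{"method": "apply_moves", "body": {
  "plan": [
    [[0,0,0],[0.001,-0.002,0],1],
    [[0,0,0],[0,0,0.012],1],
    [[0,0,0],[0,0,0.015],1],
    [[0,0,0],[0,0,0.01],1],
    [[0,0,0],[0,0,0.003],1],
    [[0,0,0],[0,0,0],1],
    [[0,0,0],[0,0,0],1],
    [[0,0,0],[0,0,0],1]
  ]
}}

```text
t: 33.52
tool_pos: [0.5603, -0.0196, 0.0655]
ee_rot: [3.14, 0.108, 0.001]
contact_force: [-0.1, -0.4, -1.2]
grip_width: 0.0248
finger_force: 30.0
```

```bash
python3 - <<'E'
from h import *
go(.5598,-.0198,.05,.068,1)
p,d=snap("scene","s10"); q,e=snap("top","t10")
A=cv2.resize(p[130:200,245:311],None,fx=6,fy=6,interpolation=cv2.INTER_CUBIC)
B=cv2.resize(q[155:225,280:346],None,fx=6,fy=6,interpolation=cv2.INTER_CUBIC)
cv2.imwrite("pics/s10c.png",cv2.cvtColor(np.hstack([A,B]),cv2.COLOR_RGB2BGR))
tubes(p,d,"scene",(120,200)); tubes(q,e)
E
```

```text
t 33.52 pos [ 0.5603 -0.0196  0.0655] psi 0.0687 tilt [ 9.e-04 -1.e-04 -1.e+00] F [-0.1 -0.4 -1.2] w 0.0248 ff 30.0
dworld [-0.0005 -0.0002 -0.0155] dturn z 0.0007 | per row turn 0.0007
  row 0 [-0.0005  0.0002  0.0155]
[305. 147.] 252 z 0.0673 mm 554.9 -113.4 size 90.1 47.8 long ang 7.5
[194. 154.] 114 z 0.0324 mm 864.6 191.9 size 113.8 23.7 long ang 152.1
[130. 163.] 336 z 0.0379 mm 1007.1 398.5 size 209.5 33.0 long ang 92.5
[294. 156.] 108 z 0.1058 mm 531.1 -15.4 size 70.7 27.4 long ang 175.0
[496. 185.] 884 z 0.0318 mm -91.7 -467.0 size 261.0 105.0 long ang 87.5
[180. 188.] 100 z 0.1215 mm 741.1 377.5 size 55.8 24.3 long ang 7.9
[ 13. 189.] 680 z 0.1258 mm 563.5 897.2 size 81.0 37.8 long ang 3.8
[160. 217.] 269 z 0.031 mm 483.7 454.0 size 89.8 29.8 long ang 113.7
[440. 251.] 65 z 0.0683 mm 383.8 -425.6 size 71.6 53.1 long ang 131.6
[ 76. 262.] 233 z 0.0428 mm 335.8 722.0 size 49.1 43.8 long ang 91.2
```

View pics/s10c.png

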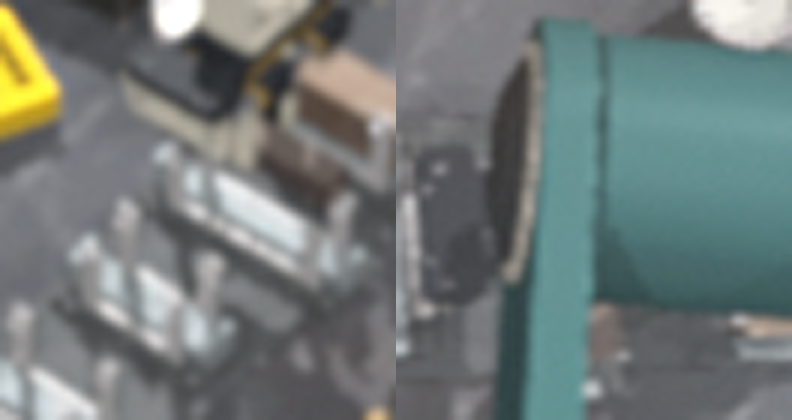

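The right pane's clip is hidden by the arm. In the left pane the tube hangs over clip 25, and its near end is measured at about x = 0.497, so it is aligned along the clip within a few mm. I'll descend with force checks.

Call:
{"method": "apply_moves", "body": {
  "plan": [
    [[0,0,0],[-0.001,0,0.004],1],
    [[0,0,0],[0,0,0.005],1],
    [[0,0,0],[0,0,0.005],1],
    [[0,0,0],[0,0,0.003],1],
    [[0,0,0],[0,0,0.001],1],
    [[0,0,0],[0,0,0],1],
    [[0,0,0],[0,0,0],1],
    [[0,0,0],[0,0,0],1]
  ]
}}

```text
t: 34.28
tool_pos: [0.5589, -0.0188, 0.0467]
ee_rot: [-3.138, -0.109, -0.0]
contact_force: [-1.1, 6.4, 0.1]
grip_width: 0.025
finger_force: 30.0
```

Call:
{"method": "apply_moves", "body": {
  "plan": [
    [[0,0,0],[0,0,0.001],1],
    [[0,0,0],[0,0,0.001],1],
    [[0,0,0],[0,0,0.001],1],
    [[0,0,0],[0,0,0],1],
    [[0,0,0],[0,0,0],1],
    [[0,0,0],[0,0,0],1],
    [[0,0,0],[0,0,0],1],
    [[0,0,0],[0,0,0],1]
  ]
}}

```text
t: 34.95
tool_pos: [0.5593, -0.0184, 0.0442]
ee_rot: [-3.138, -0.109, -0.002]
contact_force: [-0.4, 8.9, 4.3]
grip_width: 0.0252
finger_force: 30.0
```

Call:
{"method": "apply_moves", "body": {
  "plan": [
    [[0,0,0],[0,-0.001,0],1],
    [[0,0,0],[0,-0.001,0],1],
    [[0,0,0],[0,0,0],1],
    [[0,0,0],[0,0,0],1],
    [[0,0,0],[0,0,0],1],
    [[0,0,0],[0,0,0],1],
    [[0,0,0],[0,0,0],1],
    [[0,0,0],[0,0,0],1]
  ]
}}

```text
t: 35.62
tool_pos: [0.5591, -0.0175, 0.0441]
ee_rot: [-3.139, -0.108, -0.001]
contact_force: [3.6, 4.7, 3.8]
grip_width: 0.0248
finger_force: 30.1
```

Call:
{"method": "apply_moves", "body": {
  "plan": [
    [[0,0,0],[0,-0.001,0],1],
    [[0,0,0],[0,-0.0005,0],1],
    [[0,0,0],[0,0,0.001],1],
    [[0,0,0],[0,0,0.001],1],
    [[0,0,0],[0,0,0],1],
    [[0,0,0],[0,0,0],1],
    [[0,0,0],[0,0,0],1],
    [[0,0,0],[0,0,0],1]
  ]
}}

```text
t: 36.28
tool_pos: [0.5589, -0.0166, 0.0425]
ee_rot: [3.139, 0.108, 0.001]
contact_force: [0.9, -3.4, 9.3]
grip_width: 0.0247
finger_force: 30.1
```

Lateral force is balanced now, so I'll continue through the lips.

Call:
{"method": "apply_moves", "body": {
  "plan": [
    [[0,0,0],[0,0.0005,0.001],1],
    [[0,0,0],[0,0,0.001],1],
    [[0,0,0],[0,0,0.001],1],
    [[0,0,0],[0,0,0.001],1],
    [[0,0,0],[0,0,0.001],1],
    [[0,0,0],[0,0,0],1],
    [[0,0,0],[0,0,0],1],
    [[0,0,0],[0,0,0],1]
  ]
}}

```text
t: 36.95
tool_pos: [0.5587, -0.0168, 0.0369]
ee_rot: [3.139, 0.108, 0.0]
contact_force: [2.9, -1.7, 3.2]
grip_width: 0.0246
finger_force: 30.1
```

Call:
{"method": "apply_moves", "body": {
  "plan": [
    [[0,0,0],[0,0,0.003],1],
    [[0,0,0],[0,0,0.004],1],
    [[0,0,0],[0,0,0.003],1],
    [[0,0,0],[0,0,0.002],1],
    [[0,0,0],[0,0,0.001],1],
    [[0,0,0],[0,0,0],1],
    [[0,0,0],[0,0,0],1],
    [[0,0,0],[0,0,0],1]
  ]
}}

```text
t: 37.62
tool_pos: [0.5584, -0.0168, 0.0238]
ee_rot: [3.139, 0.108, -0.001]
contact_force: [-0.8, -1.6, 5.0]
grip_width: 0.0248
finger_force: 30.1
```

Call:
{"method": "apply_moves", "body": {
  "plan": [
    [[0,0,0],[0,0,0.002],1],
    [[0,0,0],[0,0,0.002],1],
    [[0,0,0],[0,0,0.002],1],
    [[0,0,0],[0,0,0.001],1],
    [[0,0,0],[0,0,0],1],
    [[0,0,0],[0,0,0],1],
    [[0,0,0],[0,0,0],1],
    [[0,0,0],[0,0,0],1]
  ]
}}

```text
t: 38.28
tool_pos: [0.5584, -0.0166, 0.0179]
ee_rot: [3.14, 0.108, -0.001]
contact_force: [-8.2, -0.2, 17.5]
grip_width: 0.0246
finger_force: 30.0
```

Call:
{"method": "apply_moves", "body": {
  "plan": [
    [[0,0,0],[0,0,0.001],1],
    [[0,0,0],[0,0,0],1],
    [[0,0,0],[0,0,0.001],1],
    [[0,0,0],[0,0,0],1],
    [[0,0,0],[0,0,0],1],
    [[0,0,0],[0,0,0],1],
    [[0,0,0],[0,0,0],1],
    [[0,0,0],[0,0,0],1]
  ]
}}

```text
t: 38.95
tool_pos: [0.5588, -0.0166, 0.0175]
ee_rot: [3.14, 0.108, 0.0]
contact_force: [-16.3, -0.2, 35.3]
grip_width: 0.0247
finger_force: 30.0
```

Call:
{"method": "apply_moves", "body": {
  "plan": [
    [[0,0,0],[0,0,-0.003],1],
    [[0,0,0],[0,0,-0.004],1],
    [[0,0,0],[0,0,-0.004],1],
    [[0,0,0],[-0.002,0,0],1],
    [[0,0,0],[-0.002,0,0],1],
    [[0,0,0],[0,0,0],1],
    [[0,0,0],[0,0,0],1],
    [[0,0,0],[0,0,0],1]
  ]
}}

```text
t: 39.62
tool_pos: [0.5549, -0.017, 0.0262]
ee_rot: [3.139, 0.108, 0.001]
contact_force: [2.2, -2.6, 1.9]
grip_width: 0.0247
finger_force: 30.1
```

```bash
python3 - <<'E'
from h import *
go(.555,-.0168,.0129,.068,1)
p,d=snap("scene","s11"); tubes(p,d,"scene",(120,200))
A=cv2.resize(p[130:200,255:330],None,fx=8,fy=8,interpolation=cv2.INTER_CUBIC)
cv2.imwrite("pics/s11c.png",cv2.cvtColor(A,cv2.COLOR_RGB2BGR))
E
```

```text
t 39.62 pos [ 0.5549 -0.017   0.0262] psi 0.0688 tilt [ 5.e-04 -2.e-04 -1.e+00] F [ 2.2 -2.6  1.9] w 0.0247 ff 30.1
dworld [ 0.0001  0.0002 -0.0133] dturn z 0.0008 | per row turn 0.0008
  row 0 [ 0.0001 -0.0002  0.0133]
[307. 149.] 177 z 0.0674 mm 539.4 -117.3 size 58.5 42.8 long ang 7.5
[194. 154.] 110 z 0.0319 mm 865.0 190.5 size 112.5 23.2 long ang 153.2
[130. 163.] 337 z 0.0374 mm 1007.7 398.3 size 209.6 32.7 long ang 92.7
[293. 164.] 82 z 0.0642 mm 526.1 -13.7 size 75.4 27.5 long ang 172.6
[494. 184.] 1135 z 0.032 mm -82.3 -460.4 size 275.4 122.6 long ang 88.7
[180. 187.] 98 z 0.1216 mm 740.8 381.6 size 44.3 24.6 long ang 27.4
```

View pics/s11c.png

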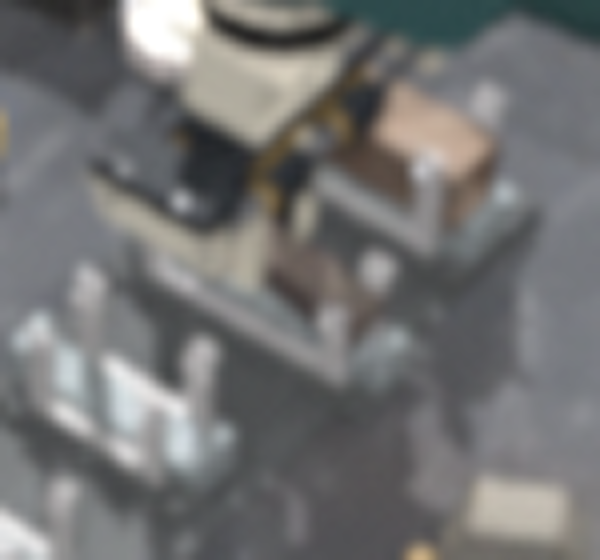

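Call:
{"method": "apply_moves", "body": {
  "plan": [
    [[0,0,0],[0,0,0.002],1],
    [[0,0,0],[0,0,0.002],1],
    [[0,0,0],[0,0,0.002],1],
    [[0,0,0],[0,0,0.001],1],
    [[0,0,0],[0,0,0.001],1],
    [[0,0,0],[0,0,0],1],
    [[0,0,0],[0,0,0],1],
    [[0,0,0],[0,0,0],1]
  ]
}}

```text
t: 40.33
tool_pos: [0.5557, -0.0168, 0.0192]
ee_rot: [3.14, 0.108, 0.004]
contact_force: [1.4, -0.4, 11.6]
grip_width: 0.0248
finger_force: 30.0
```

Call:
{"method": "apply_moves", "body": {
  "plan": [
    [[0,0,0],[0,0,0.001],1],
    [[0,0,0],[0,0,0],1],
    [[0,0,0],[0,0,0],1],
    [[0,0,0],[0,0,0],1],
    [[0,0,0],[0,0,0],1],
    [[0,0,0],[0,0,0],1],
    [[0,0,0],[0,0,0],1],
    [[0,0,0],[0,0,0],1]
  ]
}}

```text
t: 41.0
tool_pos: [0.556, -0.0168, 0.0184]
ee_rot: [3.14, 0.108, 0.005]
contact_force: [3.5, -1.5, 12.5]
grip_width: 0.0249
finger_force: 30.0
```

```bash
python3 - <<'E'
from h import *
s,P,R,ps=pose(); print(s["contact_force"],s["moment"],R[:,2],P)
p,d=snap("scene","s12"); W=cloud("scene",d); hsv=cv2.cvtColor(p,cv2.COLOR_RGB2HSV)
a=np.array([np.cos(.068),np.sin(.068)]); 
k=(hsv[...,0]<20)&(hsv[...,1]>25)&(hsv[...,1]<140)&(abs(W[...,1]+.017-.068*(W[...,0]-.556))<.02)&(W[...,2]>.03)&(W[...,2]<.09)&(W[...,0]>.4)&(W[...,0]<.7)
X=W[k]; al=(X[:,:2]-[.556,-.017])@a
for lo in np.arange(-.08,.08,.01):
    t=(al>=lo)&(al<lo+.01)
    if t.sum()>2: print(round(lo,2),t.sum(),np.percentile(X[t,2],[50,80,95]).round(4),X[t,1].mean().round(4))
E
```

```text
[ 3.48012992 -1.48502341 12.49791799] [-0.24754439 -0.30640388  0.15412108] [ 2.90190421e-03 -2.20492470e-05 -9.99995789e-01] [ 0.55595041 -0.01682654  0.01836758]
-0.07 5 [0.0527 0.0565 0.0594] -0.0168
-0.06 6 [0.0526 0.0556 0.0575] -0.022
-0.05 7 [0.0554 0.0577 0.0602] -0.0204
-0.04 11 [0.0552 0.0558 0.0604] -0.014
-0.03 19 [0.0551 0.057  0.0576] -0.0129
-0.02 14 [0.0555 0.0586 0.0636] -0.0125
-0.01 17 [0.0574 0.0603 0.0739] -0.0148
```

The near end is almost on its seat (top at about z = 0.053 to 0.055) and the far end appears high, so the tube pivoted in the grip. I'll release it and press it home from above with closed fingers.

Call:
{"method": "apply_moves", "body": {
  "plan": [
    [[0,0,0],[0,0,0],0.4],
    [[0,0,0],[0,0,0],0.4],
    [[0,0,0],[0,0,0],0.4],
    [[0,0,0],[0,0,0],0.4],
    [[0,0,0],[0,0,0],0.4],
    [[0,0,0],[0,0,-0.01],0.4],
    [[0,0,0],[0,0,-0.015],0.4],
    [[0,0,0],[0,0,-0.015],1]
  ]
}}

```text
t: 41.72
tool_pos: [0.5544, -0.0168, 0.0577]
ee_rot: [-3.14, -0.108, 0.001]
contact_force: [0.5, -0.1, 0.1]
grip_width: 0.0526
finger_force: 0.0
```

Call:
{"method": "apply_moves", "body": {
  "plan": [
    [[0,0,0],[-0.03,0.025,-0.02],1],
    [[0,0,0],[-0.03,0.03,-0.02],1],
    [[0,0,0],[-0.03,0.03,0],1],
    [[0,0,0],[-0.03,0.03,0],1],
    [[0,0,0],[0,0.02,0],1],
    [[0,0,0],[0,0.02,0],1],
    [[0,0,0],[0,0,0],1],
    [[0,0,0],[0,0,0],1]
  ]
}}

```text
t: 42.38
tool_pos: [0.4511, -0.1742, 0.0942]
ee_rot: [-3.14, -0.105, -0.0]
contact_force: [0.3, 0.2, 0.2]
grip_width: 0.0019
finger_force: 0.0
```

```bash
cat >> h.py <<'E'
def prof(n,p,d,c,w=.02):
    W=cloud(n,d); hsv=cv2.cvtColor(p,cv2.COLOR_RGB2HSV); a=np.array([np.cos(.068),np.sin(.068)]); b=np.array([a[1],-a[0]])
    r=W[...,:2]-np.array(c); al=r@a; ac=r@b
    k=(hsv[...,0]<20)&(hsv[...,1]>22)&(hsv[...,1]<140)&(abs(ac)<w)&(abs(al)<.09)&(W[...,2]>.03)&(W[...,2]<.09)
    for lo in np.arange(-.08,.08,.02):
        t=k&(al>=lo)&(al<lo+.02)
        if t.sum()>2: print(n,round(lo,2),t.sum(),"z",np.percentile(W[t][:,2],[20,50,80]).round(4),"across",ac[t].mean().round(4),"al",al[t].min().round(3),al[t].max().round(3))
E
python3 - <<'E'
from h import *
go(.585,-.0148,.045,.068,1)
p,d=snap("scene","s13"); q,e=snap("top","t13")
tubes(q,e)
prof("top",q,e,(.5588,-.0168)); prof("scene",p,d,(.5588,-.0168))
E
```

```text
t 42.38 pos [ 0.4511 -0.1742  0.0942] psi 0.067 tilt [ 3.e-04  0.e+00 -1.e+00] F [0.3 0.2 0.2] w 0.0019 ff 0.0
dworld [ 0.1339  0.1594 -0.0492] dturn z -0.001 | per row turn -0.001
  row 0 [ 0.1443 -0.1501  0.0492]
[ 13. 189.] 684 z 0.1258 mm 563.6 897.1 size 80.8 37.9 long ang 3.8
[308. 193.] 269 z 0.062 mm 559.9 -14.5 size 121.2 22.1 long ang 3.6
[342. 192.] 476 z 0.0686 mm 566.6 -116.6 size 109.1 40.6 long ang 3.1
[160. 217.] 267 z 0.0313 mm 483.6 453.8 size 89.9 29.8 long ang 113.5
[ 76. 262.] 235 z 0.043 mm 335.8 721.9 size 49.0 43.8 long ang 91.2
top -0.08 5 z [0.0526 0.0535 0.0554] across -0.0011 al -0.063 -0.062
top -0.06 45 z [0.0528 0.054  0.0563] across -0.0009 al -0.06 -0.04
top -0.04 42 z [0.0547 0.0559 0.0578] across -0.0024 al -0.038 -0.022
top -0.02 51 z [0.0558 0.0588 0.06  ] across -0.0022 al -0.02 -0.0
top 0.0 46 z [0.0578 0.0597 0.0619] across -0.0027 al 0.001 0.019
top 0.02 56 z [0.0603 0.0618 0.0635] across -0.0013 al 0.021 0.04
top 0.04 47 z [0.0624 0.0639 0.0657] across -0.0022 al 0.04 0.059
top 0.06 8 z [0.065  0.066  0.0662] across -0.0022 al 0.06 0.062
scene -0.08 7 z [0.0475 0.0511 0.0524] across -0.0013 al -0.066 -0.062
scene -0.06 19 z [0.05   0.0522 0.0565] across 0.0001 al -0.059 -0.04
scene -0.04 31 z [0.0523 0.0556 0.0581] across -0.0057 al -0.04 -0.02
scene -0.02 33 z [0.0535 0.0572 0.0598] across -0.0049 al -0.019 -0.0
scene 0.0 33 z [0.0549 0.0583 0.0612] across -0.0064 al 0.001 0.02
scene 0.02 30 z [0.0578 0.06   0.0627] across -0.0049 al 0.021 0.04
scene 0.04 25 z [0.0615 0.0634 0.0672] across -0.0029 al 0.04 0.059
```

```bash
python3 - <<'E'
from h import *
q0=cv2.imread("pics/top0.png")[:,:,::-1]; q=cv2.imread("pics/t13.png")[:,:,::-1]; Z0=cloud("top",np.load("pics/top0_d.npy")); Z=cloud("top",np.load("pics/t13_d.npy"))
for v in list(range(166,180))+list(range(206,224)):
    u=308.0+(v-193)*.075; i=int(round(u)); s=slice(i-1,i+2)
    print(v,i,"old",q0[v,s].mean(0).round().astype(int),int(Z0[v,s,2].mean()*1000),round(Z0[v,i,0],3),"new",q[v,s].mean(0).round().astype(int),int(Z[v,s,2].mean()*1000),round(Z[v,i,0],3))
# compare the 40 clip stops (tube home)
for v in list(range(170,178))+list(range(208,218)):
    i=int(round(341.0+(v-193)*.06)); s=slice(i-2,i+3); print("40:",v,"old",q0[v,s].mean(0).round().astype(int),int(Z0[v,s,2].mean()*1000),round(Z0[v,i,0],3),"new",q[v,s].mean(0).round().astype(int),int(Z[v,s,2].mean()*1000))
E
```

```text
166 306 old [133 132 136] 0 0.657 new [134 133 136] 0 0.658
167 306 old [137 136 140] -1 0.654 new [137 137 140] 0 0.654
168 306 old [140 139 143] -1 0.651 new [140 139 143] 2 0.65
169 306 old [137 135 140] 2 0.647 new [137 136 140] 1 0.647
170 306 old [126 125 129] 1 0.644 new [123 122 125] 1 0.644
171 306 old [137 137 142] -1 0.641 new [136 137 141] 0 0.641
172 306 old [178 182 185] 40 0.633 new [176 180 184] 39 0.632
173 306 old [180 185 188] 39 0.629 new [173 178 181] 41 0.629
174 307 old [142 146 147] 37 0.626 new [133 132 133] 41 0.626
175 307 old [142 145 147] 28 0.624 new [144 133 127] 65 0.62
176 307 old [149 152 155] 26 0.621 new [150 138 131] 64 0.617
177 307 old [156 159 162] 26 0.618 new [148 135 129] 62 0.614
178 307 old [163 167 170] 26 0.615 new [148 134 129] 65 0.61
179 307 old [171 175 178] 27 0.612 new [147 133 127] 65 0.607
206 309 old [172 177 180] 28 0.525 new [141 130 125] 55 0.524
207 309 old [169 175 178] 27 0.522 new [142 131 125] 55 0.521
208 309 old [163 168 172] 27 0.519 new [141 130 124] 53 0.518
209 309 old [158 163 166] 30 0.515 new [141 130 125] 57 0.
[... 1150 characters left out ...]
9 131] 28 0.625 new [168 151 140] 67
40: 176 old [137 141 144] 27 0.622 new [173 156 144] 68
40: 177 old [152 157 160] 30 0.619 new [172 154 142] 69
40: 208 old [181 186 189] 27 0.52 new [171 154 142] 66
40: 209 old [178 183 186] 28 0.517 new [173 156 144] 69
40: 210 old [162 168 170] 28 0.513 new [167 154 145] 67
40: 211 old [137 141 144] 27 0.51 new [131 130 129] 26
40: 212 old [134 138 141] 32 0.507 new [121 125 128] 34
40: 213 old [153 157 160] 41 0.504 new [143 148 151] 40
40: 214 old [145 150 153] 39 0.501 new [143 147 150] 39
40: 215 old [109 111 114] 8 0.498 new [109 111 114] 9
40: 216 old [ 98  99 102] 0 0.495 new [ 97  98 102] 0
40: 217 old [101 101 105] 0 0.491 new [100 100 104] 0
```

The tube's centre is at x ≈ 0.5567 between stops whose inner faces are near 0.487 and 0.627, so it is clear of them. Only the far end is up, held by the lips. I'll press there with closed fingers.

Call:
{"method": "apply_moves", "body": {
  "plan": [
    [[0,0,0],[0.023,-0.025,0],1],
    [[0,0,0],[0.024,-0.025,0],1],
    [[0,0,0],[0.025,-0.025,0],1],
    [[0,0,0],[0.025,-0.025,0],1],
    [[0,0,0],[0.025,-0.025,0],1],
    [[0,0,0],[0.025,-0.025,0],1],
    [[0,0,0],[0,0,0],1],
    [[0,0,0],[0,0,0],1]
  ]
}}

```text
t: 43.15
tool_pos: [0.5878, -0.0116, 0.0932]
ee_rot: [-3.139, -0.114, 0.002]
contact_force: [-0.1, -0.4, -0.8]
grip_width: 0.0002
finger_force: 0.0
```

```bash
python3 -c "
from h import *
go(.590,-.0148,.045,.068,1)"
```

```text
t 43.15 pos [ 0.5878 -0.0116  0.0932] psi 0.0723 tilt [-1.2e-03  2.0e-04 -1.0e+00] F [-0.1 -0.4 -0.8] w 0.0002 ff 0.0
dworld [ 0.0022 -0.0032 -0.0482] dturn z 0.0043 | per row turn 0.0043
  row 0 [0.002  0.0034 0.0482]
```

Call:
{"method": "apply_moves", "body": {
  "plan": [
    [[0,0,0.003],[0.002,0.003,0.01],1],
    [[0,0,0],[0,0,0.012],1],
    [[0,0,0],[0,0,0.012],1],
    [[0,0,0],[0,0,0.009],1],
    [[0,0,0],[0,0,0.004],1],
    [[0,0,0],[0,0,0.001],1],
    [[0,0,0],[0,0,0],1],
    [[0,0,0],[0,0,0],1]
  ]
}}

```text
t: 43.82
tool_pos: [0.5899, -0.0169, 0.0461]
ee_rot: [3.14, 0.103, 0.001]
contact_force: [0.0, 0.8, 0.2]
grip_width: 0.0002
finger_force: 0.0
```

Call:
{"method": "apply_moves", "body": {
  "plan": [
    [[0,0,0],[0,0,0.002],1],
    [[0,0,0],[0,0,0.002],1],
    [[0,0,0],[0,0,0.001],1],
    [[0,0,0],[0,0,0.001],1],
    [[0,0,0],[0,0,0],1],
    [[0,0,0],[0,0,0],1],
    [[0,0,0],[0,0,0],1],
    [[0,0,0],[0,0,0],1]
  ]
}}

```text
t: 44.48
tool_pos: [0.5898, -0.0168, 0.0398]
ee_rot: [3.14, 0.103, 0.0]
contact_force: [1.0, -1.1, 4.2]
grip_width: 0.0005
finger_force: 1.6
```

Call:
{"method": "apply_moves", "body": {
  "plan": [
    [[0,0,0],[0,-0.001,0.001],1],
    [[0,0,0],[0,0,0.001],1],
    [[0,0,0],[0,0,0.001],1],
    [[0,0,0],[0,0,0.001],1],
    [[0,0,0],[0,0,0],1],
    [[0,0,0],[0,0,0],1],
    [[0,0,0],[0,0,0],1],
    [[0,0,0],[0,0,0],1]
  ]
}}

```text
t: 45.15
tool_pos: [0.5903, -0.0161, 0.0362]
ee_rot: [3.139, 0.103, 0.002]
contact_force: [3.1, -3.3, 5.1]
grip_width: 0.0002
finger_force: 2.6
```

Call:
{"method": "apply_moves", "body": {
  "plan": [
    [[0,0,0],[0,0,0.001],1],
    [[0,0,0],[0,0,0.001],1],
    [[0,0,0],[0,0,0.001],1],
    [[0,0,0],[0,0,0],1],
    [[0,0,0],[0,0,0],1],
    [[0,0,0],[0,0,0],1],
    [[0,0,0],[0,0,0],1],
    [[0,0,0],[0,0,0],1]
  ]
}}

```text
t: 45.82
tool_pos: [0.59, -0.0159, 0.0329]
ee_rot: [3.14, 0.103, 0.002]
contact_force: [3.7, -2.8, 4.7]
grip_width: 0.0007
finger_force: 2.5
```

Call:
{"method": "apply_moves", "body": {
  "plan": [
    [[0,0,0],[0,0,0.001],1],
    [[0,0,0],[0,0,0.0005],1],
    [[0,0,0],[0,0,0],1],
    [[0,0,0],[0,0,0],1],
    [[0,0,0],[0,0,0],1],
    [[0,0,0],[0,0,0],1],
    [[0,0,0],[0,0,0],1],
    [[0,0,0],[0,0,0],1]
  ]
}}

```text
t: 46.48
tool_pos: [0.5896, -0.0157, 0.0311]
ee_rot: [-3.14, -0.103, 0.0]
contact_force: [0.1, -0.0, -0.2]
grip_width: 0.0006
finger_force: 0.0
```

Call:
{"method": "apply_moves", "body": {
  "plan": [
    [[0,0,0],[0,0,0.001],1],
    [[0,0,0],[0,0,0],1],
    [[0,0,0],[0,0,0],1],
    [[0,0,0],[0,0,0],1],
    [[0,0,0],[0,0,0],1],
    [[0,0,0],[0,0,0],1],
    [[0,0,0],[0,0,0],1],
    [[0,0,0],[0,0,0],1]
  ]
}}

```text
t: 47.15
tool_pos: [0.5896, -0.0158, 0.0301]
ee_rot: [3.14, 0.103, 0.0]
contact_force: [0.7, 0.5, -0.5]
grip_width: 0.0005
finger_force: 0.0
```

Call:
{"method": "apply_moves", "body": {
  "plan": [
    [[0,0,0],[0,0,-0.01],1],
    [[0,0,0],[0,0,-0.02],0],
    [[0,0,0],[0,0,-0.02],0],
    [[0,0,0],[0,0,-0.02],0],
    [[0,0,0],[0,-0.02,0],0],
    [[0,0,0],[0,-0.03,0],0],
    [[0,0,0],[0,-0.035,0],0],
    [[0,0,0],[0,-0.035,0],0]
  ]
}}

```text
t: 47.82
tool_pos: [0.5817, 0.105, 0.1012]
ee_rot: [-3.14, -0.101, -0.002]
contact_force: [0.7, -0.4, 0.1]
grip_width: 0.0425
finger_force: 0.0
```

```bash
python3 - <<'E'
from h import *
go(.4836,.4538,.06,1.984,16)
p,d=snap("scene","s14"); q,e=snap("top","t14")
tubes(q,e); prof("top",q,e,(.557,-.0168)); prof("scene",p,d,(.557,-.0168))
E
```

```text
t 47.82 pos [0.5817 0.105  0.1012] psi 0.0646 tilt [ 1.e-03  2.e-04 -1.e+00] F [ 0.7 -0.4  0.1] w 0.0425 ff 0.0
dworld [-0.0981  0.3488 -0.0412] dturn z -1.9194 | per row turn -0.12
  row 0 [-0.0047 -0.0222  0.0026]
  row 1 [-0.002  -0.0226  0.0026]
  row 2 [ 0.0007 -0.0226  0.0026]
  row 3 [ 0.0034 -0.0224  0.0026]
  row 4 [ 0.006  -0.0218  0.0026]
  row 5 [ 0.0086 -0.0209  0.0026]
  row 6 [ 0.0111 -0.0198  0.0026]
  row 7 [ 0.0133 -0.0183  0.0026]
  row 8 [ 0.0154 -0.0166  0.0026]
  row 9 [ 0.0173 -0.0146  0.0026]
  row 10 [ 0.0189 -0.0124  0.0026]
  row 11 [ 0.0203 -0.0101  0.0026]
  row 12 [ 0.0213 -0.0076  0.0026]
  row 13 [ 0.0221 -0.005   0.0026]
  row 14 [ 0.0225 -0.0023  0.0026]
  row 15 [0.0226 0.0004 0.0026]
[ 13. 189.] 685 z 0.126 mm 563.6 897.0 size 80.8 37.9 long ang 3.8
[342. 192.] 469 z 0.0687 mm 566.6 -116.3 size 108.6 41.7 long ang 2.2
[160. 217.] 266 z 0.0317 mm 483.7 453.7 size 89.9 29.7 long ang 113.4
[ 76. 262.] 241 z 0.0432 mm 335.8 721.8 size 48.9 43.8 long ang 91.2
scene -0.08 8 z [0.044  0.0523 0.0558] across -0.0003 al -0.065 -0.06
scene -0.06 16 z [0.046  0.0525 0.0543] across -0.0003 al -0.06 -0.04
scene -0.04 28 z [0.0474 0.0512 0.0539] across -0.0046 al -0.04 -0.021
scene -0.02 31 z [0.0478 0.0507 0.0539] across -0.0053 al -0.019 -0.0
scene 0.0 33 z [0.0458 0.0506 0.0533] across -0.0061 al 0.0 0.02
scene 0.02 32 z [0.0479 0.0522 0.0545] across -0.0067 al 0.02 0.04
scene 0.04 15 z [0.0509 0.0536 0.0556] across -0.0009 al 0.04 0.06
```

The 25 mm tube is level, with its top at about 0.0535, so it is home. Next is the 30 mm tube.

Call:
{"method": "apply_moves", "body": {
  "plan": [
    [[0,0,-0.12],[-0.005,-0.022,0],0],
    [[0,0,-0.12],[-0.002,-0.023,0],0],
    [[0,0,-0.12],[0.001,-0.023,0],0],
    [[0,0,-0.12],[0.003,-0.022,0],0],
    [[0,0,-0.12],[0.006,-0.022,0],0],
    [[0,0,-0.12],[0.009,-0.021,0],0],
    [[0,0,-0.12],[0.011,-0.02,0],0],
    [[0,0,-0.12],[0.013,-0.018,0],0]
  ]
}}

```text
t: 48.58
tool_pos: [0.5319, 0.2793, 0.1009]
ee_rot: [2.733, 1.549, 0.001]
contact_force: [0.1, -0.2, 0.1]
grip_width: 0.0928
finger_force: 0.0
```

Call:
{"method": "apply_moves", "body": {
  "plan": [
    [[0,0,-0.12],[0.015,-0.017,0.005],0],
    [[0,0,-0.12],[0.017,-0.015,0.005],0],
    [[0,0,-0.12],[0.019,-0.012,0.005],0],
    [[0,0,-0.12],[0.02,-0.01,0.005],0],
    [[0,0,-0.12],[0.021,-0.008,0.005],0],
    [[0,0,-0.12],[0.022,-0.005,0.005],0],
    [[0,0,-0.12],[0.022,-0.002,0],0],
    [[0,0,-0.12],[0.022,0,0],0]
  ]
}}

```text
t: 49.25
tool_pos: [0.4816, 0.4513, 0.0704]
ee_rot: [1.708, 2.636, -0.0]
contact_force: [0.4, -0.0, 0.0]
grip_width: 0.0928
finger_force: 0.0
```

Call:
{"method": "apply_moves", "body": {
  "plan": [
    [[0,0,0],[0,0,0],0],
    [[0,0,0],[0,0,0],0],
    [[0,0,0],[0,0,0],0],
    [[0,0,0],[0,0,0],0],
    [[0,0,0],[0,0,0],0],
    [[0,0,0],[0,0,0],0],
    [[0,0,0],[0,0,0],0],
    [[0,0,0],[0,0,0],0]
  ]
}}

```text
t: 49.92
tool_pos: [0.4819, 0.4504, 0.0702]
ee_rot: [1.717, 2.631, 0.0]
contact_force: [-0.5, 0.1, -0.3]
grip_width: 0.0931
finger_force: 0.0
```

```bash
python3 -c "
from h import *
go(.4837,.4540,-.0145,1.982,1)"
```

```text
t 49.92 pos [0.4819 0.4504 0.0702] psi 1.9852 tilt [ 1.e-04  0.e+00 -1.e+00] F [-0.5  0.1 -0.3] w 0.0931 ff 0.0
dworld [ 0.0018  0.0036 -0.0847] dturn z 0.0032 | per row turn 0.0032
  row 0 [0.0026 0.0031 0.0847]
```

Call:
{"method": "apply_moves", "body": {
  "plan": [
    [[0,0,0.003],[0.003,0.003,0.01],0],
    [[0,0,0],[0,0,0.017],0],
    [[0,0,0],[0,0,0.018],0],
    [[0,0,0],[0,0,0.017],0],
    [[0,0,0],[0,0,0.013],0],
    [[0,0,0],[0,0,0.007],0],
    [[0,0,0],[0,0,0.002],0.3],
    [[0,0,0],[0,0,0],0.6]
  ]
}}

```text
t: 50.58
tool_pos: [0.4833, 0.4546, -0.0142]
ee_rot: [-1.72, -2.629, 0.001]
contact_force: [0.4, 0.3, -0.2]
grip_width: 0.0836
finger_force: 0.0
```

Call:
{"method": "apply_moves", "body": {
  "plan": [
    [[0,0,0],[0,0,0],1],
    [[0,0,0],[0,0,0],1],
    [[0,0,0],[0,0,0],1],
    [[0,0,0],[0,0,0],1],
    [[0,0,0],[0,0,0],1],
    [[0,0,0],[0,0,0],1],
    [[0,0,0],[0,0,0],1],
    [[0,0,0],[0,0,0],1]
  ]
}}

```text
t: 51.25
tool_pos: [0.4833, 0.4546, -0.0139]
ee_rot: [-1.72, -2.629, -0.0]
contact_force: [-0.6, -0.3, 0.1]
grip_width: 0.0306
finger_force: 0.0
```

Call:
{"method": "apply_moves", "body": {
  "plan": [
    [[0,0,0],[0,0,0],1],
    [[0,0,0],[0,0,0],1],
    [[0,0,0],[0,0,0],1],
    [[0,0,0],[0,0,0],1],
    [[0,0,0],[0,0,0],1],
    [[0,0,0],[0,0,0],1],
    [[0,0,0],[0,0,0],1],
    [[0,0,0],[0,0,0],1]
  ]
}}

```text
t: 51.92
tool_pos: [0.4833, 0.4546, -0.0139]
ee_rot: [1.72, 2.629, 0.0]
contact_force: [0.3, -0.8, 1.4]
grip_width: 0.0298
finger_force: 30.0
```

Call:
{"method": "apply_moves", "body": {
  "plan": [
    [[0,0,0],[0,0,-0.01],1],
    [[0,0,0],[0,0,-0.02],1],
    [[0,0,0],[0,0,-0.025],1],
    [[0,0,0],[0,0,-0.025],1],
    [[0,0,0],[0,0,-0.025],1],
    [[0,0,0],[0,0,-0.015],1],
    [[0,0,0],[0,0,0],1],
    [[0,0,0],[0,0,0],1]
  ]
}}

```text
t: 52.58
tool_pos: [0.4834, 0.4547, 0.1062]
ee_rot: [1.72, 2.629, 0.001]
contact_force: [-0.0, -0.2, -3.3]
grip_width: 0.03
finger_force: 30.0
```

```bash
python3 - <<'E'
from h import *
q0=cv2.imread("pics/top0.png")[:,:,::-1]; Z0=cloud("top",np.load("pics/top0_d.npy"))
for vs in(range(174,184),range(208,220)):
  for v in vs:
    i=int(round(276.8+(v-196)*.055)); s=slice(i-2,i+3)
    X=plane("top",[(i,v)],.04)[0]
    print(v,i,q0[v,s].mean(0).round().astype(int),int(Z0[v,s,2].mean()*1000),"x@.04",X[0].round(4))
go(.553,.0828,.1,.068,20)
E
```

```text
174 276 [115 114 118] 1 x@.04 0.6248
175 276 [108 107 109] 0 x@.04 0.6216
176 276 [129 129 132] 8 x@.04 0.6184
177 276 [166 170 173] 38 x@.04 0.6152
178 276 [179 183 186] 39 x@.04 0.612
179 276 [160 164 166] 41 x@.04 0.6088
180 276 [131 134 137] 28 x@.04 0.6057
181 276 [123 125 128] 27 x@.04 0.6025
182 276 [130 133 136] 27 x@.04 0.5993
183 276 [146 150 153] 28 x@.04 0.5961
208 277 [167 171 175] 26 x@.04 0.5173
209 278 [147 151 154] 27 x@.04 0.5141
210 278 [128 131 135] 28 x@.04 0.511
211 278 [127 131 134] 34 x@.04 0.5079
212 278 [151 156 159] 40 x@.04 0.5047
213 278 [152 157 160] 39 x@.04 0.5016
214 278 [108 110 113] 13 x@.04 0.4985
215 278 [90 91 93] 8 x@.04 0.4953
216 278 [102 102 104] 8 x@.04 0.4922
217 278 [108 108 110] 8 x@.04 0.4891
218 278 [95 95 97] 6 x@.04 0.4859
219 278 [97 96 99] 1 x@.04 0.4828
t 52.58 pos [0.4834 0.4547 0.1062] psi 1.9828 tilt [ 5.e-04  5.e-04 -1.e+00] F [-0.  -0.2 -3.3] w 0.03 ff 30.0
dworld [ 0.0696 -0.3719 -0.0062] dturn z 1.9148 | per row turn 0.0957
  row 0 [-0.0184 -0.0043  0.0003]
  row 1 [-0.0188 -0.0025  0.0003]
  row 2 [-0.0189 -0.0007  0.0003]
  row 3 [-0.0189  0.0011  0.0003]
  row 4 [-0.0187  0.0029  0.0003]
  row 5 [-0.0183  0.0047  0.0003]
  row 6 [-0.0178  0.0064  0.0003]
  row 7 [-0.0171  0.0081  0.0003]
  row 8 [-0.0162  0.0097  0.0003]
  row 9 [-0.0152  0.0112  0.0003]
  row 10 [-0.0141  0.0126  0.0003]
  row 11 [-0.0128  0.0139  0.0003]
  row 12 [-0.0114  0.0151  0.0003]
  row 13 [-0.0099  0.0161  0.0003]
  row 14 [-0.0084  0.017   0.0003]
  row 15 [-0.0067  0.0177  0.0003]
  row 16 [-0.005   0.0183  0.0003]
  row 17 [-0.0032  0.0186  0.0003]
  row 18 [-0.0014  0.0189  0.0003]
  row 19 [0.0004 0.0189 0.0003]
```

Call:
{"method": "apply_moves", "body": {
  "plan": [
    [[0,0,0.096],[-0.018,-0.004,0],1],
    [[0,0,0.096],[-0.019,-0.002,0],1],
    [[0,0,0.096],[-0.019,-0.001,0],1],
    [[0,0,0.096],[-0.019,0.001,0],1],
    [[0,0,0.096],[-0.019,0.003,0],1],
    [[0,0,0.096],[-0.018,0.005,0],1],
    [[0,0,0.096],[-0.018,0.006,0],1],
    [[0,0,0.096],[-0.017,0.008,0],1]
  ]
}}

```text
t: 53.25
tool_pos: [0.5102, 0.3046, 0.1037]
ee_rot: [-2.584, -1.787, 0.005]
contact_force: [0.4, -0.1, -2.8]
grip_width: 0.0297
finger_force: 30.0
```

Call:
{"method": "apply_moves", "body": {
  "plan": [
    [[0,0,0.096],[-0.016,0.01,0],1],
    [[0,0,0.096],[-0.015,0.011,0],1],
    [[0,0,0.096],[-0.014,0.013,0],1],
    [[0,0,0.096],[-0.013,0.014,0],1],
    [[0,0,0.096],[-0.011,0.015,0],1],
    [[0,0,0.096],[-0.01,0.016,0],1],
    [[0,0,0.096],[-0.008,0.017,0],1],
    [[0,0,0.096],[-0.007,0.018,0],1]
  ]
}}

```text
t: 53.92
tool_pos: [0.5385, 0.1563, 0.1038]
ee_rot: [3.065, 0.689, -0.005]
contact_force: [0.2, -0.3, -2.8]
grip_width: 0.0298
finger_force: 30.0
```

Call:
{"method": "apply_moves", "body": {
  "plan": [
    [[0,0,0.096],[-0.005,0.018,0],1],
    [[0,0,0.096],[-0.003,0.018,0],1],
    [[0,0,0.096],[-0.001,0.018,0],1],
    [[0,0,0.09],[0.001,0.018,0],1],
    [[0,0,0],[0,0,0],1],
    [[0,0,0],[0,0,0],1],
    [[0,0,0],[0,0,0],1],
    [[0,0,0],[0,0,0],1]
  ]
}}

```text
t: 54.58
tool_pos: [0.5529, 0.0864, 0.1053]
ee_rot: [-3.14, -0.111, 0.002]
contact_force: [-0.0, 0.4, -1.5]
grip_width: 0.0302
finger_force: 30.0
```

```bash
python3 -c "
from h import *
go(.557,.083,.065,.068,1)"
```

```text
t 54.58 pos [0.5529 0.0864 0.1053] psi 0.0708 tilt [-1.1e-03  1.0e-04 -1.0e+00] F [-0.   0.4 -1.5] w 0.0302 ff 30.0
dworld [ 0.0041 -0.0034 -0.0403] dturn z 0.0028 | per row turn 0.0028
  row 0 [0.0038 0.0036 0.0403]
```

Call:
{"method": "apply_moves", "body": {
  "plan": [
    [[0,0,0.002],[0.004,0.003,0],1],
    [[0,0,0],[0,0,0.01],1],
    [[0,0,0],[0,0,0.012],1],
    [[0,0,0],[0,0,0.012],1],
    [[0,0,0],[0,0,0.01],1],
    [[0,0,0],[0,0,0.004],1],
    [[0,0,0],[0,0,0.001],1],
    [[0,0,0],[0,0,0],1]
  ]
}}

```text
t: 55.25
tool_pos: [0.5574, 0.083, 0.0567]
ee_rot: [3.14, 0.105, -0.001]
contact_force: [-0.1, 0.3, -1.6]
grip_width: 0.03
finger_force: 30.0
```

```bash
python3 - <<'E'
from h import *
go(.557,.083,.0141,.068,1)
p,d=snap("scene","s15"); q,e=snap("top","t15"); tubes(p,d,"scene",(140,215)); tubes(q,e)
E
```

```text
t 55.25 pos [0.5574 0.083  0.0567] psi 0.0669 tilt [-6.e-04 -1.e-04 -1.e+00] F [-0.1  0.3 -1.6] w 0.03 ff 30.0
dworld [-0.0004 -0.     -0.0426] dturn z -0.0011 | per row turn -0.0011
  row 0 [-0.0004  0.      0.0426]
[306. 149.] 199 z 0.0675 mm 541.1 -113.9 size 64.2 47.4 long ang 10.2
[194. 154.] 113 z 0.0319 mm 863.2 191.2 size 113.8 21.1 long ang 152.0
[130. 163.] 333 z 0.0375 mm 1006.6 397.4 size 208.0 33.6 long ang 93.3
[288. 163.] 143 z 0.0534 mm 545.8 -9.8 size 108.4 29.7 long ang 6.0
[408. 165.] 124 z 0.0297 mm 222.3 -339.6 size 60.7 46.5 long ang 5.5
[499. 194.] 1047 z 0.0315 mm -110.5 -464.9 size 281.1 98.6 long ang 97.8
[275. 172.] 132 z 0.1004 mm 534.5 85.6 size 52.2 33.4 long ang 174.1
[175. 185.] 119 z 0.123 mm 751.7 384.4 size 79.7 26.4 long ang 20.9
[ 86. 209.] 133 z 0.0221 mm 953.5 637.4 size 114.3 29.5 long ang 68.8
[ 13. 189.] 681 z 0.126 mm 563.6 897.0 size 80.8 37.9 long ang 3.8
[342. 192.] 466 z 0.0687 mm 566.8 -116.3 size 109.0 40.8 long ang 3.7
[ 76. 262.] 236 z 0.0437 mm 335.9 721.5 size 49.0 43.8 long ang 91.2
```

Call:
{"method": "apply_moves", "body": {
  "plan": [
    [[0,0,0],[0,0,0.002],1],
    [[0,0,0],[0,0,0.002],1],
    [[0,0,0],[0,0,0.001],1],
    [[0,0,0],[0,0,0.001],1],
    [[0,0,0],[0,0,0],1],
    [[0,0,0],[0,0,0],1],
    [[0,0,0],[0,0,0],1],
    [[0,0,0],[0,0,0],1]
  ]
}}

```text
t: 56.02
tool_pos: [0.5578, 0.0825, 0.0514]
ee_rot: [3.139, 0.105, 0.001]
contact_force: [1.1, -4.7, 0.7]
grip_width: 0.0297
finger_force: 30.0
```

Call:
{"method": "apply_moves", "body": {
  "plan": [
    [[0,0,0],[0,0,0.001],1],
    [[0,0,0],[0,0,0.001],1],
    [[0,0,0],[0,0,0],1],
    [[0,0,0],[0,0,0],1],
    [[0,0,0],[0,0,0],1],
    [[0,0,0],[0,0,0],1],
    [[0,0,0],[0,0,0],1],
    [[0,0,0],[0,0,0],1]
  ]
}}

```text
t: 56.68
tool_pos: [0.5581, 0.0825, 0.0498]
ee_rot: [3.139, 0.104, 0.002]
contact_force: [0.4, -5.9, 3.9]
grip_width: 0.0298
finger_force: 30.0
```

Call:
{"method": "apply_moves", "body": {
  "plan": [
    [[0,0,0],[0,0.001,0],1],
    [[0,0,0],[0,0.0005,0],1],
    [[0,0,0],[0,0,0.001],1],
    [[0,0,0],[0,0,0.001],1],
    [[0,0,0],[0,0,0],1],
    [[0,0,0],[0,0,0],1],
    [[0,0,0],[0,0,0],1],
    [[0,0,0],[0,0,0],1]
  ]
}}

```text
t: 57.35
tool_pos: [0.5584, 0.0819, 0.0484]
ee_rot: [-3.139, -0.105, -0.003]
contact_force: [-0.6, 0.9, 11.3]
grip_width: 0.0296
finger_force: 30.0
```

Call:
{"method": "apply_moves", "body": {
  "plan": [
    [[0,0,0],[0,0,0.001],1],
    [[0,0,0],[0,0,0.001],1],
    [[0,0,0],[0,0,0.001],1],
    [[0,0,0],[0,0,0.001],1],
    [[0,0,0],[0,0,0],1],
    [[0,0,0],[0,0,0],1],
    [[0,0,0],[0,0,0],1],
    [[0,0,0],[0,0,0],1]
  ]
}}

```text
t: 58.02
tool_pos: [0.5584, 0.0819, 0.0438]
ee_rot: [-3.139, -0.105, -0.003]
contact_force: [3.1, 0.6, 5.2]
grip_width: 0.0298
finger_force: 30.0
```

Call:
{"method": "apply_moves", "body": {
  "plan": [
    [[0,0,0],[-0.001,0,0.003],1],
    [[0,0,0],[0,0,0.004],1],
    [[0,0,0],[0,0,0.005],1],
    [[0,0,0],[0,0,0.004],1],
    [[0,0,0],[0,0,0.002],1],
    [[0,0,0],[0,0,0.001],1],
    [[0,0,0],[0,0,0],1],
    [[0,0,0],[0,0,0],1]
  ]
}}

```text
t: 58.68
tool_pos: [0.5569, 0.0818, 0.0242]
ee_rot: [-3.139, -0.105, -0.001]
contact_force: [1.9, 1.4, 1.5]
grip_width: 0.0296
finger_force: 30.0
```

Call:
{"method": "apply_moves", "body": {
  "plan": [
    [[0,0,0],[0,0,0.001],1],
    [[0,0,0],[0,0,0.001],1],
    [[0,0,0],[0,0,0.001],1],
    [[0,0,0],[0,0,0],1],
    [[0,0,0],[0,0,0],1],
    [[0,0,0],[0,0,0],1],
    [[0,0,0],[0,0,0],1],
    [[0,0,0],[0,0,0],1]
  ]
}}

```text
t: 59.35
tool_pos: [0.5569, 0.0815, 0.0213]
ee_rot: [-3.14, -0.105, -0.001]
contact_force: [2.9, 2.3, 4.1]
grip_width: 0.0298
finger_force: 30.0
```

Call:
{"method": "apply_moves", "body": {
  "plan": [
    [[0,0,0],[0,0,0.001],1],
    [[0,0,0],[0,0,0.001],1],
    [[0,0,0],[0,0,0.001],1],
    [[0,0,0],[0,0,0],1],
    [[0,0,0],[0,0,0],1],
    [[0,0,0],[0,0,0],1],
    [[0,0,0],[0,0,0],1],
    [[0,0,0],[0,0,0],1]
  ]
}}

```text
t: 60.02
tool_pos: [0.5566, 0.0815, 0.018]
ee_rot: [-3.14, -0.105, 0.0]
contact_force: [2.0, 2.5, 2.2]
grip_width: 0.0295
finger_force: 30.0
```

Call:
{"method": "apply_moves", "body": {
  "plan": [
    [[0,0,0],[0,0,0.001],1],
    [[0,0,0],[0,0,0],1],
    [[0,0,0],[0,0,0.001],1],
    [[0,0,0],[0,0,0],1],
    [[0,0,0],[0,0,0],1],
    [[0,0,0],[0,0,0],1],
    [[0,0,0],[0,0,0],1],
    [[0,0,0],[0,0,0],1]
  ]
}}

```text
t: 60.68
tool_pos: [0.5565, 0.0814, 0.016]
ee_rot: [3.14, 0.105, -0.001]
contact_force: [-0.6, 0.3, -3.8]
grip_width: 0.03
finger_force: 30.0
```

Call:
{"method": "apply_moves", "body": {
  "plan": [
    [[0,0,0],[0,0,0.001],1],
    [[0,0,0],[0,0,0],1],
    [[0,0,0],[0,0,0],1],
    [[0,0,0],[0,0,0],0.4],
    [[0,0,0],[0,0,0],0.4],
    [[0,0,0],[0,0,0],0.4],
    [[0,0,0],[0,0,0],0.4],
    [[0,0,0],[0,0,0],0.4]
  ]
}}

```text
t: 61.35
tool_pos: [0.5567, 0.0815, 0.0152]
ee_rot: [-3.14, -0.105, -0.0]
contact_force: [-0.0, -0.7, 0.3]
grip_width: 0.0546
finger_force: 0.0
```

Call:
{"method": "apply_moves", "body": {
  "plan": [
    [[0,0,0],[0,0,-0.01],0.4],
    [[0,0,0],[0,0,-0.02],0.4],
    [[0,0,0],[0,0,-0.025],0.4],
    [[0,0,0],[0,0,-0.025],0.4],
    [[0,0,0],[-0.02,-0.03,-0.02],0.4],
    [[0,0,0],[-0.02,-0.035,0],0.4],
    [[0,0,0],[-0.02,-0.035,0],0.4],
    [[0,0,0],[-0.02,-0.035,0],0.4]
  ]
}}

```text
t: 62.02
tool_pos: [0.4669, 0.2118, 0.1165]
ee_rot: [-3.139, -0.103, -0.002]
contact_force: [-0.1, 0.1, -0.2]
grip_width: 0.0553
finger_force: 0.0
```

Call:
{"method": "apply_moves", "body": {
  "plan": [
    [[0,0,0],[-0.015,-0.035,0],0.4],
    [[0,0,0],[-0.015,-0.035,0],0.4],
    [[0,0,0],[0,-0.035,0],0.4],
    [[0,0,0],[0,-0.035,0],0.4],
    [[0,0,0],[0,-0.03,0],0.4],
    [[0,0,0],[0,0,0],0.4],
    [[0,0,0],[0,0,0],0.4],
    [[0,0,0],[0,0,0],0.4]
  ]
}}

```text
t: 62.68
tool_pos: [0.4265, 0.3781, 0.1155]
ee_rot: [3.14, 0.105, 0.0]
contact_force: [0.5, -0.3, -0.1]
grip_width: 0.0556
finger_force: 0.0
```

```bash
python3 - <<'E'
from h import *
s=manip.state(); print(s["t"],s["tool_pos"],s["contact_force"])
p,d=snap("scene","s16"); q,e=snap("top","t16")
tubes(q,e)
for c in((.557,.082),(.557,-.0168),(.567,-.12)): print(c); prof("top",q,e,c,.026)
dial(q,[.690,-.1112])
A=cv2.resize(q[145:225,230:365],None,fx=4,fy=4,interpolation=cv2.INTER_CUBIC); B=cv2.resize(q[138:178,322:362],(250,250),interpolation=cv2.INTER_CUBIC)
C=np.zeros((320,800,3),np.uint8); C[:320,:540]=A; C[:250,545:795]=B
cv2.imwrite("pics/fin.png",cv2.cvtColor(C,cv2.COLOR_RGB2BGR))
W=cloud("top",e); W0=cloud("top",np.load("pics/top0_d.npy"))
for w,n in((W0,"0"),(W,"now")):
    m=(w[...,2]>.03)&(w[...,2]<.08); m[:238]=0; m[268:]=0; m[:,:278]=0; m[:,308:]=0; print("tape",n,m.sum(),w[m].mean(0))
E
```

```text
62.6833 [0.4265245  0.37808517 0.11547249] [ 0.47677224 -0.33036513 -0.11875846]
[ 13. 189.] 686 z 0.1258 mm 563.6 897.1 size 80.8 37.9 long ang 3.8
[308. 194.] 244 z 0.0537 mm 559.0 -14.2 size 125.5 21.5 long ang 4.7
[342. 192.] 476 z 0.0688 mm 566.7 -116.5 size 109.3 40.4 long ang 3.7
[277. 195.] 252 z 0.0591 mm 557.1 82.5 size 87.7 26.9 long ang 2.6
[ 76. 262.] 239 z 0.043 mm 335.8 721.8 size 49.1 43.9 long ang 91.3
(0.557, 0.082)
top -0.06 15 z [0.0559 0.0574 0.0587] across 0.0014 al -0.044 -0.04
top -0.04 54 z [0.0559 0.0578 0.0594] across -0.001 al -0.04 -0.02
top -0.02 59 z [0.0561 0.0581 0.0598] across -0.0007 al -0.019 -0.0
top 0.0 60 z [0.0567 0.058  0.06  ] across -0.001 al 0.0 0.019
top 0.02 54 z [0.0568 0.0587 0.0598] across 0.0006 al 0.021 0.04
top 0.04 17 z [0.0558 0.0578 0.0598] across 0.0009 al 0.04 0.045
(0.557, -0.0168)
top -0.08 3 z [0.0494 0.0519 0.0527] across -0.0037 al -0.061 -0.06
top -0.06 35 z [0.051  0.0528 0.055 ] across -0.0005 al -0.058 -0.041
top -0.04 45 z [0.05   0.0516 0.054 ] across -0.0019 al -0.039 -0.02
top -0.02 44 z [0.0499 0.0531 0.0549] acro
[... 266 characters left out ...]
s -0.0025 al 0.061 0.066
(0.567, -0.12)
top -0.06 55 z [0.0662 0.0682 0.0696] across -0.0017 al -0.055 -0.04
top -0.04 90 z [0.0658 0.0675 0.0696] across -0.003 al -0.04 -0.02
top -0.02 89 z [0.0655 0.0674 0.0688] across -0.0057 al -0.02 -0.001
top 0.0 96 z [0.0655 0.0678 0.0693] across -0.004 al 0.0 0.02
top 0.02 86 z [0.0658 0.0675 0.0695] across -0.0051 al 0.02 0.039
top 0.04 57 z [0.0662 0.068  0.0694] across -0.0006 al 0.04 0.055
r 0.01 [(-42.6, 20)]
r 0.013 [(-46.2, 15)]
r 0.016 [(-49.0, 24)]
r 0.019 [(-52.3, 41)]
r 0.022 [(-63.5, 53)]
r 0.025 [(-104.0, 1), (-91.4, 0), (-75.1, 6), (-49.2, 69)]
tape 0 243 [0.3687922  0.02752079 0.05613702]
tape now 244 [0.3686794  0.02751718 0.05626266]
```

View pics/fin.png

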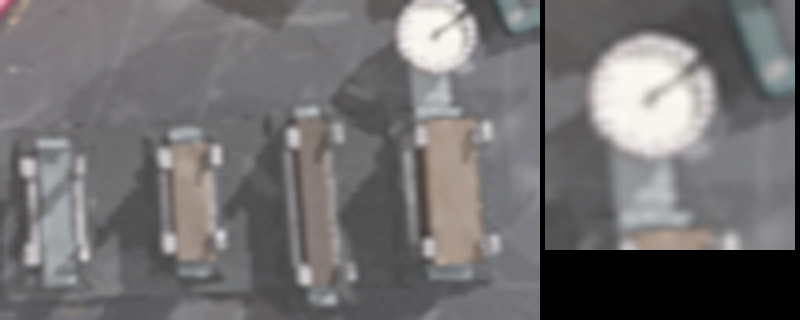

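The final picture shows all three tubes level in their clips at the right heights, the zero bar under the pointer, and the tape unmoved. I'm handing the job in.

```bash
python3 -c "
from bench import manip
print(manip.sign_off())"
```

```text
the job is handed in; nothing more can be done
None
```

I handed the job in with all three tubes found on the table (40, 25 and one 30 mm) snapped home, the gauge's zero mark under the pointer within about 4°, and the tape unmoved; the sign-off returned no verdict.

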